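# Load the two backup cells into the battery sled

## Task

Load both full-length cells into the two-bay battery sled, one in each bay: flat end against the coil spring, stud end against the steel contact plate, lying level in the V rests and fully home under the retaining lip. The two bays face opposite ways. Leave the short cell, the mug, the carton and the phone handset where they are, and let go when both cells are held by their springs.

Things in the scene. Friction and masses are not known exactly. Their poses are not given: they have to be found in the camera images.
- cell1: one of two identical full-length cells: grey cylinder, 33 mm diameter, 90 mm long overall, 150 to 215 g, lying level, its axis 28.5 mm above the table. Origin on the axis at mid length; own x runs along it towards the stud end. Full round from x = -45 mm (flat steel end) to +41 mm; the steel stud, 14 mm diameter, from +41 to +45 mm.
- cell2: the other full-length cell, exactly like cell1 (same size, mass and axes).
- short_cell: bystander: a cell of the same diameter and finish but only 61 mm long, in a like rest; it does not fit the sled. Origin at mid length on its axis, x towards its stud.
- cell1_stud (a point): centre of the outer face of cell1's stud (cell1 x = +45 mm).
- cell1_flat (a point): centre of cell1's flat end (cell1 x = -45 mm).
- cell2_stud (a point): centre of the outer face of cell2's stud.
- cell2_flat (a point): centre of cell2's flat end.
- rest1: fixed low V rest that holds cell1 at the start, base 76 x 40 x 5 mm, origin at the centre of its underside, x along the cell. Its two V bars (8 mm thick, at 20 mm either side of its middle) are narrower than the cell, so fingers can straddle cell and rest. The three rests change places.
- rest2: fixed low V rest that holds cell2 at the start, base 76 x 40 x 5 mm, origin at the centre of its underside, x along the cell. Its two V bars (8 mm thick, at 20 mm either side of its middle) are narrower than the cell, so fingers can straddle cell and rest. The three rests change places.
- rest3: fixed low V rest that holds the short cell at the start, base 76 x 40 x 5 mm, origin at the centre of its underside, x along the cell. Its two V bars (8 mm thick, at 20 mm either side of its middle) are narrower than the cell, so fingers can straddle cell and rest. The three rests change places.
- sled: fixed battery sled: grey steel base 208 x 150 x 6 mm, origin at the centre of its underside on the table; x along the bays, z up. Bays at y = +35 mm (bay1: spring at -x end, contact plate at +x end) and y = -35 mm (bay2: the reverse). A seated cell is centred at x = 0, its axis 40.5 mm above the table, on V bars narrower than the cell, 28 mm from mid bay to the spring side and 26 mm to the other.
- bay1_lip (a point): middle of the lower free edge of bay1's retaining lip, 36 mm from mid bay towards the contact plate, 61 mm above the table (a seated cell's top is at 57). The lip is 26 mm wide, 4 mm thick (top at 65 mm) and runs 9 mm from here to the contact plate's inner face, reaching 5 mm over the seated cell's shoulder. The plate is 5 mm thick, 36 mm wide, top at 65 mm.
- bay2_lip (a point): the same for bay2. A cell cannot enter level: bring it in stud end up (about 30 degrees), press its flat end on the spring disc until the stud clears the lip edge (flat end 57 to 60 mm from mid bay), roll the stud end down, then ease it under the lip; the spring holds it there.
- spring1 (a joint): travel of bay1's spring disc, m: 0 free, 0.006 with a cell home, stop at 0.028. 700 N/m, 0 N when free: 4 N with a cell home, about 14 N at the 18 to 21 mm needed to pass the lip. Disc 24 mm diameter centred on the seated cell axis, face 39 mm from mid bay when free. Behind it a black housing from 71 to 99 mm from mid bay, 36 mm wide, top 55 mm above the table.
- spring2 (a joint): the same for bay2's spring. Friction at disc and plate can hold a cell end a few mm above its V bar, so press the cell down on the bars before letting go.
- bay1_contact (a point): where the outer face of the stud rests in bay1: on the contact plate's inner face, on the seated cell axis.
- bay1_spring (a point): where the centre of the flat end rests in bay1 with the cell home (90 mm from bay1_contact).
- bay2_contact (a point): the same for bay2: stud face when home.
- bay2_spring (a point): the same for bay2: flat end when home.
- mug: bystander: white mug, 80 mm diameter, 95 mm high, loose; origin at the centre of its underside, handle towards its +y.
- carton: bystander: closed cardboard carton 90 x 80 x 110 mm high, loose; origin at the centre of its underside.
- handset: bystander: black phone handset lying flat, 150 x 48 x 26 mm (long along its x), loose; origin at the centre of its underside.
Not all that is in view belongs to the job. Leave any green look-alike of the cell1 alone.

How it is judged:
On the way, in this order (a step that is already met when the one before it is completed fails the run):
1. one full-length cell is home in a bay, right way round (((distance between cell1_stud and bay1_contact below 0.004 m and distance between cell1_flat and bay1_spring below 0.004 m) or (distance between cell1_stud and bay2_contact below 0.004 m and distance between cell1_flat and bay2_spring below 0.004 m) or (distance between cell2_stud and bay1_contact below 0.004 m and distance between cell2_flat and bay1_spring below 0.004 m) or (distance between cell2_stud and bay2_contact below 0.004 m and distance between cell2_flat and bay2_spring below 0.004 m))), for 0.2 s.
2. both full-length cells are home, one in each bay ((((distance between cell1_stud and bay1_contact below 0.004 m and distance between cell1_flat and bay1_spring below 0.004 m) and (distance between cell2_stud and bay2_contact below 0.004 m and distance between cell2_flat and bay2_spring below 0.004 m)) or ((distance between cell1_stud and bay2_contact below 0.004 m and distance between cell1_flat and bay2_spring below 0.004 m) and (distance between cell2_stud and bay1_contact below 0.004 m and distance between cell2_flat and bay1_spring below 0.004 m)))), for 0.2 s.
At the end, for the whole second after the job is handed in: One full-length cell lies in each bay, at rest, with its stud face within 4 mm of the bay's contact point and its flat end within 4 mm of the bay's spring point; the short cell, mug, carton and handset are within 30 mm of where they started ((((distance between cell1_stud and bay1_contact below 0.004 m and distance between cell1_flat and bay1_spring below 0.004 m) and (distance between cell2_stud and bay2_contact below 0.004 m and distance between cell2_flat and bay2_spring below 0.004 m)) or ((distance between cell1_stud and bay2_contact below 0.004 m and distance between cell1_flat and bay2_spring below 0.004 m) and (distance between cell2_stud and bay1_contact below 0.004 m and distance between cell2_flat and bay1_spring below 0.004 m))) and linear speed of each of cell1, cell2 below 0.02 m/s and distance of each of short_cell, mug, carton, handset from where it was at the start of the episode below 0.03 m); the robot touches nothing.
It fails at once if the short cell is shoved, lifted or knocked by more than 30 mm (distance of short_cell from where it was at the start of the episode above 0.03 m).
It fails at once if the mug is shoved, lifted or knocked by more than 30 mm (distance of mug from where it was at the start of the episode above 0.03 m).
It fails at once if the carton is shoved, lifted or knocked by more than 30 mm (distance of carton from where it was at the start of the episode above 0.03 m).
It fails at once if the handset is shoved, lifted or knocked by more than 30 mm (distance of handset from where it was at the start of the episode above 0.03 m).
It also fails if it takes over 64 s, if anything falls off the work surface, if the arm or the gripper's body presses on something with over 40 N, if the wrist force passes 120 N, or if a joint passes its speed limit or range.

## Robot

A 6-joint arm with a two-finger parallel gripper is mounted at the origin on the work surface. World frame = base frame: x ahead of the robot, y to its left, z up, the work surface at z = 0. Lengths are in m, angles in rad, forces in N, time in s.
With the tool pointing down it reaches from about 0.375 to 0.975 m from the base axis. Payload 3.8 kg.
Tool frame: the origin (TCP) lies at the very end of the fingers, on their centre line; the grasp point (between the pads) lies 19 mm behind it; z points along the fingers, y is the line along which they close (so a half turn about z gives the same grasp; the last joint's range is limited). The gripper opens to 85 mm and grips with 20 to 120 N. Pads are 22 mm wide; open, the fingers measure 114 mm over their backs; the gripper's body (76 mm by 85 mm) begins 54 mm behind the grasp point. The pads swing forward as they close: fully open they stand 13 mm farther back than shut.
Start: joints at [1.089, 0.264, 1.604, -0, 1.274, -0.037], TCP at [0.29, 0.609, 0.231] pointing down, gripper open.
Joint ranges: [-2.63, 2.63], [-0.94, 2.18], [0.31, 2.57], [-1.31, 4.45], [0, 2.66], [-2.55, 2.55]. Speed limits (rad/s): [2.57, 2.57, 3.14, 3.14, 3.14, 3.14].

## Interface

Orientations are given as a rotation vector (axis times angle).
In Python, from cell import env, imaging gives the robot as it stands.
- The arm moves only by the tool drive_tool, never from a script. Its argument "targets" is a list of rows, each an object with "jaw": the closure, from 0 (fully open) to 1 (shut); "xyz": the shift along the tool's x, y, z in cm, a list of three; "roll": the turn about the tool's z in degrees. A call has exactly 5 rows; each row is the pose to reach, as a shift and turn from the pose commanded when the call began, along the tool's axes at that moment; what a row does not reach only later rows make up. A row lasts 1/12 s, in which the tool goes at most 41.7 mm and 7.16 degrees, less where a joint would pass 70% of its speed; a pose out of reach is approached as far as the arm can. A call with a gripper value outside its range is refused whole. The fingers move at their own pace and stop on an object; "force" is the grip in N (left out, the last holds). Time passes only in rows, so rows that repeat a pose let the fingers close, or fill a call up. It gives the time, the measured TCP pose, the force, the opening and the grip force at its end, in the units of the state.
- env.observe(): the state, without advancing time (a new reading comes with each control period).
- imaging.capture(name): name is "side" or "top"; returns a dict with "pixels" (384x512x3 uint8, red, green, blue), "range_z" (384x512 float32, m along the optical axis (not along the pixel's ray), 0 where there is no reading), "vfov" (degrees; the focal length in pixels is half the picture's height over the tangent of half this angle, whatever the lens; pixels are square), "cx", "cy" (the principal point, pixels), "world_from_camera" (4x4, takes a point from camera to world coordinates). Camera axes: x right, y down, z forward; pixel columns grow to the right and rows downward; lengths in m; the calibration is good to about 2 mm. A picture is of the moment at which its call begins.
- env.hand_in(): hands the job in; it is judged then, once.
Trained networks look in the newest picture that a camera, given by its name, has taken for a name from the list of things; names that differ only in an ending like _2 or _b are one class to them, and where a whole thing is asked for, a point or a joint stands for the part that bears it (a point fixed in the world has none). Each returns a list of dicts, best first, with "p" (0 to 1); they miss things now and then, are a little off and sometimes report something else, mostly with a low value. They report only what shows in the picture. A call takes as long as a camera call. They do not tell look-alikes from the thing itself.
- imaging.find_in(camera, thing): "point" ([x, y, z] in m, in world coordinates, good to about 4 mm: the middle of the surface that is visible of it).
- imaging.trace(camera, thing): "mask" (384x512 bool, what is visible of it).
- imaging.tip_of(camera, thing): "point" ([x, y, z] in m, in world coordinates, good to about 4 mm: a listed point, or the origin of a listed thing).
The state is a dict: "t": time; "joint_positions": joint angles; "joint_vel": joint speeds; "tau": joint torques, N m; "tool_pos": TCP position; "tcp_rot": TCP orientation; "ft_force": force on the tool from outside, world axes, zero at the start; "torque": the same for the moment, N m; "gripper_width": finger opening in m; "gripper_force": force on a finger pad.
Only numpy, scipy, OpenCV 4.12 (cv2) and the standard library are available. Lean on these libraries where they do the work, as an engineer would, in place of code of your own. Each camera call takes 0.05 s, during which the arm holds its last target. There are 200 camera calls.

## Working session

There is one attempt and no reset: what is moved stays moved. The work goes in short steps, Python scripts to look and compute and a tool call to move; the robot and the scene stay as the last step left them, time stands still between calls to the robot, and variables do not carry over. Pictures are saved under pics/ and viewed, at most 10 in all, crops included, and the job is handed in when it is done.

Besides the shell and the picture viewer there is one more tool, called after "Emit:" as name([rows], argument=value, ...), one row to a line, values as JSON. drive_tool: Moves the arm, as the interface text tells. Its arguments: {"type":"object","properties":{"targets":{"type":"array"},"force":{"type":"number"}},"required":["targets"]}

```bash
ls; mkdir -p pics
cat > h.py <<'E'
import numpy as np, cv2
from cell import env, imaging
def cap(n):
    c=imaging.capture(n); c['f']=c['pixels'].shape[0]/2/np.tan(np.radians(c['vfov'])/2); return c
def cloud(c):
    z=c['range_z']; v,u=np.indices(z.shape)
    P=np.stack([(u-c['cx'])/c['f']*z,(v-c['cy'])/c['f']*z,z],-1)
    T=c['world_from_camera']; return P@T[:3,:3].T+T[:3,3]
def save(c,name): cv2.imwrite('pics/'+name,c['pixels'][:,:,::-1])
E
python3 - <<'E'
from h import *
for n in ('top','side'):
    c=cap(n); save(c,n+'0.png'); np.savez(n+'0.npz',P=cloud(c),px=c['pixels']); print(n,c['f'],c['cx'],c['cy'],c['world_from_camera'].round(3).tolist())
    for t in ['cell1','short_cell','sled','cell1_stud','cell1_flat','cell2_stud','bay1_lip','bay2_lip','bay1_contact','bay2_contact','bay1_spring','bay2_spring','rest1','mug','carton','handset']:
        print(t,[(np.round(d['point'],3).tolist(),round(d['p'],2)) for d in imaging.tip_of(n,t)])
print(env.observe())
E
```

```text
pics
top 476.58720663095 259.1706225890852 190.28318835512346 [[0.003, -0.999, 0.051, 0.49], [-1.0, -0.003, -0.003, -0.033], [0.003, -0.051, -0.999, 1.083], [0.0, 0.0, 0.0, 1.0]]
cell1 [([0.487, -0.111, 0.027], 0.83), ([0.464, -0.254, 0.026], 0.79), ([0.334, -0.184, 0.02], 0.65)]
short_cell [([0.616, -0.19, 0.031], 0.58)]
sled []
cell1_stud [([0.504, -0.235, 0.028], 0.73), ([0.376, -0.171, 0.018], 0.72)]
cell1_flat [([0.421, -0.27, 0.03], 0.96), ([0.292, -0.194, 0.015], 0.71)]
cell2_stud [([0.534, -0.116, 0.029], 0.98), ([0.464, -0.251, 0.029], 0.47)]
bay1_lip [([0.479, 0.161, 0.064], 0.87)]
bay2_lip [([0.556, 0.218, 0.056], 0.63)]
bay1_contact [([0.468, 0.163, 0.04], 0.96)]
bay2_contact [([0.574, 0.218, 0.039], 0.88), ([0.419, -0.266, 0.03], 0.62), ([0.469, 0.167, 0.042], 0.33)]
bay1_spring [([0.561, 0.151, 0.037], 0.84)]
bay2_spring [([0.481, 0.232, 0.037], 0.63)]
rest1 [([0.467, -0.248, -0.002], 0.67), ([0.618, -0.193, 0.003], 0.56), ([0.488, -0.105, -0.0], 0.44)]
mug [([0.726, -0.015, -0.001], 0.69), ([0.622, -0.372, 0.001], 0.61)]
carton [([0.756, -0.202, 0.001], 0.76), ([0.618,
[... 1121 characters left out ...]
0.001], 0.85)]
{'t': 1.7, 'joint_positions': array([ 1.08912914e+00,  2.63911901e-01,  1.60401666e+00,  4.34934821e-07,
        1.27368696e+00, -3.68809252e-02]), 'joint_vel': array([ 0.0006817 ,  0.00090352,  0.00188803,  0.00131284, -0.00155635,
       -0.00039321]), 'tau': array([ 9.34695436e-05, -5.15025115e+01, -3.67719662e+01, -5.50770949e-05,
        6.21414547e-04,  1.20421228e-05]), 'tool_pos': array([0.29041437, 0.60932071, 0.23126268]), 'tcp_rot': array([-6.92922453e-01, -3.06421662e+00,  3.45515157e-05]), 'ft_force': array([-0.16679562, -0.16108954, -0.88563506]), 'torque': array([-0.02012802, -0.00471718, -0.01284742]), 'gripper_force': 0.0, 'gripper_width': 0.08539977585874063}
```

View images.

View pics/top0.png

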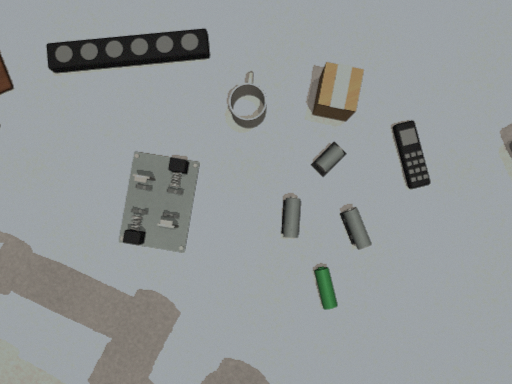

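View pics/side0.png

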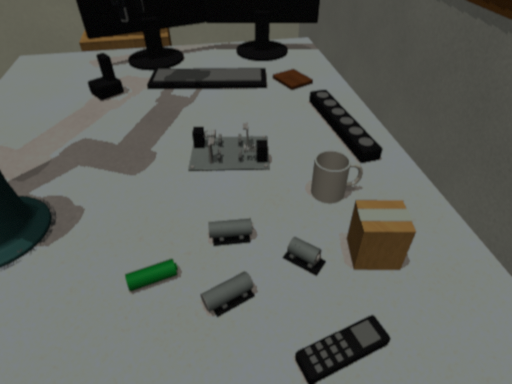

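Run:
```python
import numpy as np, cv2
def near(P,c,r): return np.hypot(P[:,0]-c[0],P[:,1]-c[1])<r
D={n:np.load(n+'0.npz') for n in('top','side')}
for n in D:
    P=D[n]['P'].reshape(-1,3); P=P[np.isfinite(P).all(1)]
    tb=P[near(P,(.45,0.03),.06)]; print(n,'table z',np.median(tb[:,2]).round(4))
    for nm,c in(('A',(.487,-.108)),('B',(.464,-.253)),('S',(.618,-.193))):
        Q=P[near(P,c,.06)]; top=Q[Q[:,2]>.036]; m=top[:,:2].mean(0)
        # long axis via minAreaRect of upper points
        r=cv2.minAreaRect((top[:,:2]*1e4).astype(np.float32)); b=cv2.boxPoints(r)/1e4
        e=[b[1]-b[0],b[2]-b[1]]; e=max(e,key=np.linalg.norm); d=e/np.linalg.norm(e); d*=np.sign(d[0])
        dm=np.linalg.svd(top[:,:2]-m)[2][0]; dm*=np.sign(dm[0])
        al=(Q-[*m,0])[:,:2]@d; h=Q[:,2]
        core=(h>.02)
        print(nm,'rect c',(np.array(r[0])/1e4).round(4),'size',(np.array(r[1])/10).round(1),'yaw',np.degrees(np.arctan2(d[1],d[0])).round(1),'pca',np.degrees(np.arctan2(dm[1],dm[0])).round(1),'maxz',np.percentile(h,99).round(4),'ext@>40',np.percentile(al[h>.04],[0.5,99.5]).round(4),'ext>20',np.percentile(al[core],[0,100]).round(4))
    S=P[near(P,(.52,.193),.14)]
    b=S[(S[:,2]>.0035)&(S[:,2]<.07)]
    r=cv2.minAreaRect((b[:,:2]*1e4).astype(np.float32)); print('sled',np.array(r[0])/1e4,np.array(r[1])/10,r[2])
    for lo,hi in((.052,.058),(.0615,.068)):
        q=S[(S[:,2]>lo)&(S[:,2]<hi)]
        if len(q)>8:
            cr,lab,cen=cv2.kmeans(q[:,:2].astype(np.float32),2,None,(3,50,1e-6),5,cv2.KMEANS_PP_CENTERS)
            print(lo,cen.round(4).tolist(),np.bincount(lab.ravel()))
            for k in(0,1):
                rr=cv2.minAreaRect((q[lab.ravel()==k][:,:2]*1e4).astype(np.float32)); print('   ',np.array(rr[0])/1e4,np.array(rr[1])/10,rr[2])
px=D['top']['px']
a=cv2.resize(px[140:320,260:400],None,fx=3.2,fy=3.2,interpolation=cv2.INTER_CUBIC)
b=cv2.resize(px[140:265,110:210],None,fx=3.2,fy=3.2,interpolation=cv2.INTER_CUBIC); b=cv2.copyMakeBorder(b,0,a.shape[0]-b.shape[0],0,0,cv2.BORDER_CONSTANT)
cv2.imwrite('pics/zoom.png',np.hstack([a,b])[:,:,::-1])
```

```text
top table z 0.0011
A rect c [ 0.4854 -0.1086] size [30.8 88.5] yaw -3.7 pca -3.7 maxz 0.0478 ext@>40 [-0.0431  0.0425] ext>20 [-0.0437  0.0453]
B rect c [ 0.4626 -0.2523] size [88.5 31.9] yaw 20.7 pca 21.8 maxz 0.0483 ext@>40 [-0.043   0.0426] ext>20 [-0.0434  0.0466]
S rect c [ 0.6169 -0.1937] size [31.2 59.7] yaw -44.8 pca -44.4 maxz 0.048 ext@>40 [-0.0276  0.029 ] ext>20 [-0.0286  0.0325]
sled [0.52040459 0.19037798] [273.65314941 273.69814453] 65.7691650390625
0.052 [[0.4440999925136566, 0.23579999804496765], [0.5947999954223633, 0.1421000063419342]] [204 205]
    [0.44868125 0.20105522] [103.10539551  59.67753906] 76.5719223022461
    [0.58737246 0.15951697] [67.64016113 60.32639771] 74.9457778930664
0.0615 [[0.5679000020027161, 0.21639999747276306], [0.4713999927043915, 0.1615000069141388]] [79 85]
    [0.5675938  0.21698623] [35.11598816 13.79629669] 81.53289031982422
    [0.47167378 0.16088303] [34.5898407  13.67012329] 80.75399017333984
side table z 0.0017
A rect c [ 0.4861 -0.1089] size [30.9 88.2] yaw -5.5 pca -4.0 maxz 0.0473 ext@>40 [-0.0429  0.0428] ext>20 [-0.043  0.047]
B rect c [ 0.4637 -0.2518] size [89.7 30. ] yaw 21.3 pca 21.3 maxz 0.0471 ext@>40 [-0.0413  0.0446] ext>20 [-0.0416  0.0495]
S rect c [ 0.6163 -0.1934] size [28.9 61.3] yaw -42.6 pca -43.5 maxz 0.047 ext@>40 [-0.03    0.0276] ext>20 [-0.0308  0.0312]
sled [0.51684351 0.18620901] [264.57788086 263.91928711] 26.45026206970215
0.052 [[0.5954999923706055, 0.14409999549388885], [0.4456000030040741, 0.23260000348091125]] [109  91]
    [0.58830527 0.16219174] [70.44953613 59.85119629] 75.12273406982422
    [0.44985454 0.20427131] [100.98074951  58.65344238] 77.44886779785156
0.0615 [[0.4715999960899353, 0.1590999960899353], [0.5684000253677368, 0.21649999916553497]] [40 32]
    [0.4716645  0.16219753] [33.14609375 12.64767838] 84.58604431152344
    [0.56821245 0.21758159] [38.72209167 10.71510239] 80.91094970703125
```

View pics/zoom.png

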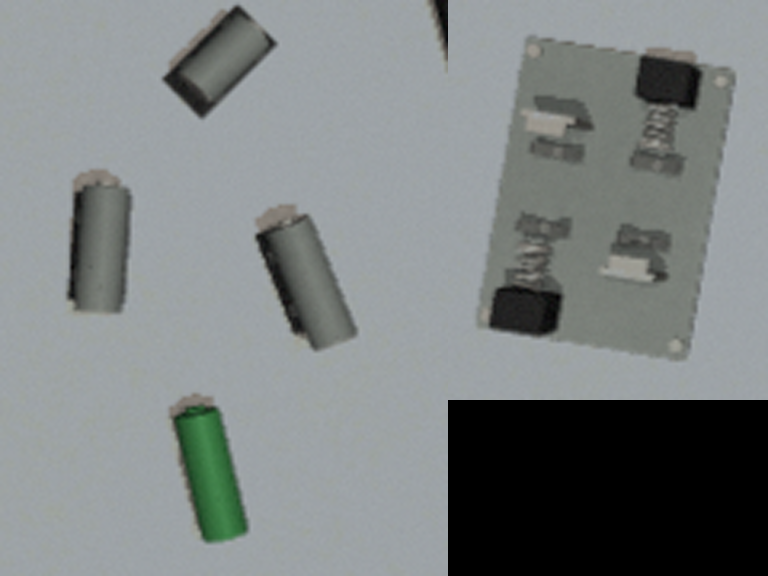

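The zoom shows both grey cells' studs at their upper ends: cell A at (98,180) and cell B at (290,218), so both point to world +x. The sled's light lips are at (550,122) and (630,267), and the black spring housings at (668,82) and (525,310).

Emit:
drive_tool([
  {"jaw":0,"xyz":[-2.7,-3.1,0],"roll":-4},
  {"jaw":0,"xyz":[-5.4,-6.2,0],"roll":-8},
  {"jaw":0,"xyz":[-8.1,-9.3,0],"roll":-12},
  {"jaw":0,"xyz":[-10.8,-12.4,0],"roll":-17},
  {"jaw":0,"xyz":[-13.5,-15.5,0],"roll":-21.7},
], force=60)

```text
t: 2.12
tool_pos: [0.3457, 0.4097, 0.2313]
tcp_rot: [0.096, 3.14, 0.0]
ft_force: [1.1, -1.0, 0.4]
gripper_width: 0.0854
gripper_force: 0.0
```

```bash
cat >> h.py <<'E'
from scipy.spatial.transform import Rotation as R
ctr=np.array([.5197,.1890]); ps=np.radians(171.0)
sx=np.array([np.cos(ps),np.sin(ps)]); sy=np.array([-sx[1],sx[0]])
BAY={1:(ctr+.035*sy,sx),2:(ctr-.035*sy,-sx)}   # centre, u direction (towards contact)
def bayp(b,u,v=0):
    c,d=BAY[b]; return c+u*d+v*np.array([-d[1],d[0]])
def goto(xy,z,yaw):
    "shift (cm, tool axes) and roll (deg) from the measured pose to world xy,z, tool-x yaw deg"
    o=env.observe(); M=R.from_rotvec(o['tcp_rot']).as_matrix(); d=np.array([*xy,z])-o['tool_pos']
    y0=np.degrees(np.arctan2(M[1,0],M[0,0])); roll=-((yaw-y0+180)%360-180)
    print('t',round(o['t'],2),'pos',o['tool_pos'].round(4),'yaw',y0.round(2),'cm',(M.T@d*100).round(2),'roll',round(roll,2),'j',o['joint_positions'].round(2),'w',round(o['gripper_width'],4),'F',o['ft_force'].round(1),'g',round(float(o['gripper_force']),1))
def ax(yaw): return np.array([np.cos(np.radians(yaw)),np.sin(np.radians(yaw))])
A=np.array([.4865,-.1088]); yA=-3.8; B=np.array([.464,-.2516]); yB=21.4
E
python3 -c "
from h import *
goto(A+.005*ax(yA),.231,yA+180)"
```

```text
t 2.12 pos [0.3457 0.4097 0.2313] yaw 176.51 cm [-1.771e+01 -5.089e+01  3.000e-02] roll 0.31 j [ 0.82  0.    1.9  -0.    1.24 -0.69] w 0.0854 F [ 1.1 -1.   0.4] g 0.0
```

Emit:
drive_tool([
  {"jaw":0,"xyz":[-1.35,-3.87,0],"roll":0},
  {"jaw":0,"xyz":[-2.7,-7.74,0],"roll":0},
  {"jaw":0,"xyz":[-4.05,-11.61,0],"roll":0},
  {"jaw":0,"xyz":[-5.4,-15.48,0],"roll":0},
  {"jaw":0,"xyz":[-6.7,-19.3,0],"roll":0},
])

```text
t: 2.53
tool_pos: [0.3999, 0.2125, 0.2317]
tcp_rot: [0.103, 3.139, 0.001]
ft_force: [1.0, -0.4, 0.0]
gripper_width: 0.0855
gripper_force: 0.0
```

Emit:
drive_tool([
  {"jaw":0,"xyz":[-1.35,-3.87,0],"roll":0},
  {"jaw":0,"xyz":[-2.7,-7.74,1],"roll":0},
  {"jaw":0,"xyz":[-4.05,-11.61,2],"roll":0},
  {"jaw":0,"xyz":[-5.4,-15.48,3],"roll":0},
  {"jaw":0,"xyz":[-6.7,-19.3,4],"roll":0},
])

```text
t: 2.95
tool_pos: [0.4538, 0.0167, 0.1919]
tcp_rot: [0.104, 3.138, 0.0]
ft_force: [0.4, -0.2, 0.8]
gripper_width: 0.086
gripper_force: 0.0
```

Emit:
drive_tool([
  {"jaw":0,"xyz":[-1.4,-4,1],"roll":0},
  {"jaw":0,"xyz":[-2.8,-7.9,2],"roll":0},
  {"jaw":0,"xyz":[-4.3,-12.2,4],"roll":0},
  {"jaw":0,"xyz":[-4.3,-12.2,7],"roll":0},
  {"jaw":0,"xyz":[-4.3,-12.2,10],"roll":0},
])

```text
t: 3.37
tool_pos: [0.4906, -0.1096, 0.092]
tcp_rot: [0.11, 3.135, -0.003]
ft_force: [0.5, -0.5, -1.1]
gripper_width: 0.0853
gripper_force: 0.0
```

```bash
python3 -c "
from h import *
goto(A+.005*ax(yA),.009,yA+180)"
```

```text
t 3.37 pos [ 0.4906 -0.1096  0.092 ] yaw 175.98 cm [-0.05  0.07  8.3 ] roll -0.22 j [-0.27  0.07  2.11 -0.    0.96 -1.77] w 0.0853 F [ 0.5 -0.5 -1.1] g 0.0
```

Emit:
drive_tool([
  {"jaw":0,"xyz":[0,0.1,3],"roll":0},
  {"jaw":0,"xyz":[0,0.1,6],"roll":0},
  {"jaw":0,"xyz":[0,0.1,8.5],"roll":0},
  {"jaw":0,"xyz":[0,0.1,8.5],"roll":0},
  {"jaw":1,"xyz":[0,0.1,8.5],"roll":0},
], force=60)

```text
t: 3.78
tool_pos: [0.4869, -0.1045, 0.0055]
tcp_rot: [-0.104, -3.136, -0.001]
ft_force: [0.2, 0.4, -0.2]
gripper_width: 0.0755
gripper_force: 0.0
```

Emit:
drive_tool([
  {"jaw":1,"xyz":[0,0,0],"roll":0},
  {"jaw":1,"xyz":[0,0,0],"roll":0},
  {"jaw":1,"xyz":[0,0,0],"roll":0},
  {"jaw":1,"xyz":[0,0,0],"roll":0},
  {"jaw":1,"xyz":[0,0,0],"roll":0},
])

```text
t: 4.2
tool_pos: [0.4904, -0.107, 0.0093]
tcp_rot: [0.101, 3.136, -0.006]
ft_force: [-2.7, -7.0, 6.2]
gripper_width: 0.0316
gripper_force: 60.2
```

Emit:
drive_tool([
  {"jaw":1,"xyz":[0,0,-1],"roll":0},
  {"jaw":1,"xyz":[0,0,-3],"roll":0},
  {"jaw":1,"xyz":[0,0,-6],"roll":0},
  {"jaw":1,"xyz":[0,0,-9.3],"roll":0},
  {"jaw":1,"xyz":[0,0,-9.3],"roll":0},
])

```text
t: 4.62
tool_pos: [0.4937, -0.106, 0.1075]
tcp_rot: [0.103, 3.127, -0.004]
ft_force: [0.8, -0.0, -0.6]
gripper_width: 0.0316
gripper_force: 59.7
```

Run:
```python
from h import *
goto(bayp(2,.013),.13,171)
c=cap('side'); save(c,'s1.png'); P=cloud(c); np.savez('s1.npz',P=P)
o=env.observe(); print(o['tool_pos'])
for t in('cell1','cell1_stud','cell1_flat'):
    print(t,[(np.round(d['point'],3).tolist(),round(d['p'],2)) for d in imaging.tip_of('side',t)])
px=c['pixels'][130:290,170:350]; cv2.imwrite('pics/s1z.png',cv2.resize(px,None,fx=3.2,fy=3.2,interpolation=cv2.INTER_CUBIC)[:,:,::-1])
```

```text
t 4.62 pos [ 0.4937 -0.106   0.1075] yaw 176.22 cm [-2.29 32.97 -2.3 ] roll 5.22 j [-0.26  0.05  2.1   0.    0.98 -1.77] w 0.0316 F [ 0.8 -0.  -0.6] g 59.7
[ 0.4924151  -0.10571628  0.10495274]
cell1 [([0.329, -0.184, 0.018], 0.9), ([0.458, -0.251, 0.028], 0.62), ([0.49, -0.107, 0.126], 0.56)]
cell1_stud [([0.506, -0.236, 0.03], 0.84), ([0.376, -0.172, 0.02], 0.58)]
cell1_flat [([0.289, -0.197, 0.016], 0.8), ([0.42, -0.267, 0.033], 0.71)]
```

View pics/s1z.png

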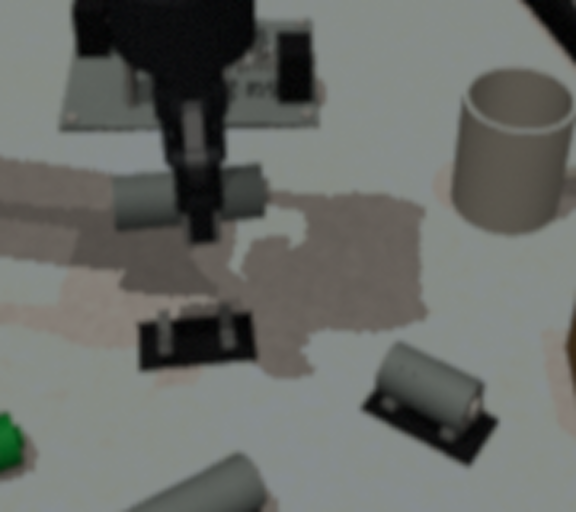

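```bash
cat >> h.py <<'E'
def cellfit(P,tcp,yaw,g=.0200,zr=(-.03,.055),excl=.014):
    "points of the held cell in tool plane: a along yaw dir (towards stud), h above grasp. prints pitch and ends"
    d=ax(yaw); Q=P.reshape(-1,3); Q=Q[np.isfinite(Q).all(1)]
    a=(Q[:,:2]-tcp[:2])@d; l=(Q[:,:2]-tcp[:2])@np.array([-d[1],d[0]]); h=Q[:,2]-(tcp[2]+g)
    m=(abs(l)<.021)&(abs(a)<.075)&(abs(a)>excl)&(abs(h)<.06)&(h-abs(a)*.0<.05)
    return a[m],l[m],h[m]
E
python3 - <<'E'
from h import *
P=np.load('s1.npz')['P']; tcp=np.array([.4922,-.106,.107])
a,l,h=cellfit(P,tcp,yA)
print(len(a))
for lo in np.arange(-.06,.06,.01):
    m=(a>=lo)&(a<lo+.01)&(h<.022)
    if m.sum()>3: print(round(lo,3),m.sum(),'h',np.percentile(h[m],[2,50,98]).round(4),'l',np.percentile(l[m],[2,98]).round(4))
m=(abs(h)<.02)
print('ends',np.percentile(a[m],[0,1,99,100]).round(4))
E
```

```text
569
-0.05 73 h [-0.009   0.0114  0.0173] l [-0.0164  0.0067]
-0.04 93 h [-0.0064  0.011   0.0176] l [-0.017   0.0058]
-0.03 102 h [-0.008   0.0123  0.0177] l [-0.0166  0.0069]
-0.02 57 h [-0.0073  0.0104  0.0171] l [-0.0166  0.0062]
0.01 50 h [-0.0074  0.0104  0.0176] l [-0.0166  0.0076]
0.02 96 h [-0.006   0.0118  0.0183] l [-0.0158  0.0071]
0.03 86 h [-0.007   0.0121  0.018 ] l [-0.0162  0.0057]
0.04 12 h [-0.0028  0.0043  0.0092] l [-0.0069  0.0032]
ends [-0.0473 -0.0463  0.0416  0.0432]
```

Emit:
drive_tool([
  {"jaw":1,"xyz":[-0.2,3,-0.5],"roll":0},
  {"jaw":1,"xyz":[-0.5,7,-1],"roll":0},
  {"jaw":1,"xyz":[-0.8,11,-1],"roll":1},
  {"jaw":1,"xyz":[-1.1,15,-1],"roll":2},
  {"jaw":1,"xyz":[-1.4,19,-1],"roll":3},
])

```text
t: 5.23
tool_pos: [0.5131, 0.0853, 0.1077]
tcp_rot: [-0.188, -3.132, 0.001]
ft_force: [0.9, -0.3, -1.0]
gripper_width: 0.0316
gripper_force: 59.9
```

Emit:
drive_tool([
  {"jaw":1,"xyz":[0,4,0],"roll":1},
  {"jaw":1,"xyz":[0,8,0],"roll":2},
  {"jaw":1,"xyz":[0,11,0],"roll":2.2},
  {"jaw":1,"xyz":[0,13,0],"roll":2.2},
  {"jaw":1,"xyz":[0,13.6,0],"roll":2.2},
])

```text
t: 5.65
tool_pos: [0.5295, 0.2217, 0.1074]
tcp_rot: [-0.241, -3.129, 0.001]
ft_force: [0.8, 0.2, -1.5]
gripper_width: 0.0316
gripper_force: 60.0
```

Run:
```python
from h import *
goto(bayp(2,.011),.067,171)
for i in range(2):imaging.capture('top')
goto(bayp(2,.011),.067,171)
c=cap('side'); P=cloud(c); o=env.observe(); save(c,'s2.png'); goto(bayp(2,.011),.067,171)
a,l,h=cellfit(P,o['tool_pos'],-9)
for lo in (-.04,-.02,.01,.03):
    m=(a>=lo)&(a<lo+.01)&(h<.022)
    if m.sum()>3: print(round(lo,3),m.sum(),'h',np.percentile(h[m],[2,50,98]).round(4),'l',np.percentile(l[m],[2,98]).round(4))
m=(abs(h)<.02)
print('ends',np.percentile(a[m],[0,1,99,100]).round(4))
```

```text
t 5.65 pos [0.5295 0.2217 0.1074] yaw 171.19 cm [-0.65  0.12  4.04] roll 0.19 j [ 0.35  0.19  1.94  0.    1.02 -1.07] w 0.0316 F [ 0.8  0.2 -1.5] g 60.0
t 5.75 pos [0.5295 0.2194 0.1077] yaw 171.15 cm [-0.62  0.35  4.06] roll 0.15 j [ 0.35  0.18  1.94 -0.    1.02 -1.07] w 0.0316 F [ 0.4 -1.1 -1.8] g 60.0
t 5.8 pos [0.5296 0.2183 0.1079] yaw 171.09 cm [-0.59  0.46  4.08] roll 0.09 j [ 0.35  0.18  1.94 -0.    1.02 -1.07] w 0.0316 F [-0.5 -0.4 -1.4] g 60.0
-0.04 52 h [-0.0082  0.0085  0.0174] l [-0.0164  0.0057]
-0.02 30 h [-0.0088  0.008   0.0171] l [-0.0159  0.0006]
0.01 29 h [-0.0088  0.0061  0.0162] l [-0.0171  0.0043]
0.03 51 h [-0.0101  0.0078  0.0168] l [-0.0155  0.0076]
ends [-0.0487 -0.0476  0.0401  0.0402]
```

Emit:
drive_tool([
  {"jaw":1,"xyz":[-0.6,0.45,1],"roll":0},
  {"jaw":1,"xyz":[-0.6,0.45,2.5],"roll":0},
  {"jaw":1,"xyz":[-0.6,0.45,4],"roll":0},
  {"jaw":1,"xyz":[-0.6,0.45,4.3],"roll":0},
  {"jaw":1,"xyz":[-0.6,0.45,4.3],"roll":0},
], force=25)

```text
t: 6.22
tool_pos: [0.5361, 0.2204, 0.0643]
tcp_rot: [-0.249, -3.128, 0.003]
ft_force: [0.2, -0.0, -0.9]
gripper_width: 0.0315
gripper_force: 60.0
```

Emit:
drive_tool([
  {"jaw":1,"xyz":[0,0,0.3],"roll":0},
  {"jaw":1,"xyz":[0,0,0.6],"roll":0},
  {"jaw":1,"xyz":[0,0,0.9],"roll":0},
  {"jaw":1,"xyz":[0,0,1.2],"roll":0},
  {"jaw":1,"xyz":[0,0,1.5],"roll":0},
])

```text
t: 6.63
tool_pos: [0.5377, 0.2225, 0.0562]
tcp_rot: [-0.247, -3.132, -0.0]
ft_force: [-16.8, -5.8, 27.5]
gripper_width: 0.0319
gripper_force: 66.0
```

```bash
cat >> h.py <<'E'
def look(b,name,view='side',crop=None):
    "bay-frame profile of the held/seated cell: u and z of its visible upper ridge"
    c=cap(view); P=cloud(c); o=env.observe(); goto(bayp(b,.0),.0205,171)
    Q=P.reshape(-1,3); ce,d=BAY[b]; r=Q[:,:2]-ce; u=r@d; l=r@np.array([-d[1],d[0]]); z=Q[:,2]-.0013
    tu,tl=(o['tool_pos'][:2]-ce)@d,(o['tool_pos'][:2]-ce)@np.array([-d[1],d[0]]); print('tcp u,l,z',np.round([tu*1e3,tl*1e3,o['tool_pos'][2]*1e3],1))
    for lo in range(-80,80,8):
        m=(u*1e3>=lo)&(u*1e3<lo+8)&(abs(l)<.012)&(z<.125)&(z>.01)
        if m.sum()>2: print(lo,m.sum(),(np.percentile(z[m],[5,50,98])*1e3).round(1),end=' | ')
    print()
    if crop:
        v0,v1,u0,u1=crop; px=c['pixels'][v0:v1,u0:u1]; cv2.imwrite('pics/'+name,cv2.resize(px,None,fx=4,fy=4,interpolation=cv2.INTER_CUBIC)[:,:,::-1])
E
python3 -c "
from h import *
look(2,'s3.png',crop=(80,200,150,300))"
```

```text
t 6.68 pos [0.5378 0.2226 0.0557] yaw 170.99 cm [ 1.26 -0.1   3.52] roll -0.01 j [ 0.35  0.26  1.96  0.    0.92 -1.06] w 0.0315 F [-11.6  -2.1  21.1] g 66.1
tcp u,l,z [12.6  1.  55.7]
-80 16 [46.1 55.9 56.8] | -72 30 [13.4 41.5 54.9] | -64 11 [33.5 44.7 49.8] | -56 11 [35.4 48.7 51.5] | -48 16 [31.9 46.6 52.2] | -40 26 [35.5 78.9 86.6] | -32 42 [12.8 62.3 88.1] | -24 33 [15.6 83.  88.6] | -16 26 [62.9 85.9 90.8] | -8 17 [63.8 84.6 92.6] | 16 6 [11.9 18.  25.3] | 24 33 [11.9 87.9 96.6] | 32 24 [64.7 94.2 98.6] | 40 27 [64.5 92.7 98.6] | 48 19 [13.1 82.4 91. ] |
```

View pics/s3.png

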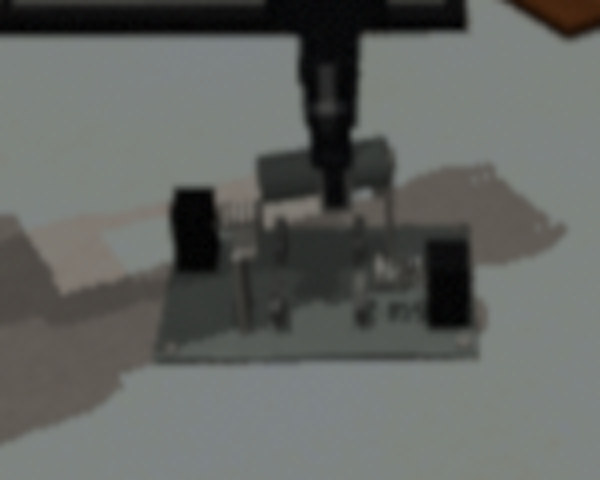

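The side crop shows the cell resting on the contact plate with its stud end at (385,150) higher than its flat end at (262,175), tilted about 10 degrees so far.

Emit:
drive_tool([
  {"jaw":0.8,"xyz":[0,0,0],"roll":0},
  {"jaw":0.8,"xyz":[0,0,0.2],"roll":0},
  {"jaw":0.8,"xyz":[0,0,0.4],"roll":0},
  {"jaw":0.8,"xyz":[0,0,0.6],"roll":0},
  {"jaw":0.8,"xyz":[0,0,0.6],"roll":0},
], force=20)

```text
t: 7.1
tool_pos: [0.5377, 0.2229, 0.0504]
tcp_rot: [0.247, 3.132, 0.001]
ft_force: [-14.2, -3.3, 24.5]
gripper_width: 0.0312
gripper_force: 70.9
```

```bash
python3 -c "
from h import *
look(2,'s4.png')"
```

```text
t 7.15 pos [0.5377 0.2228 0.0505] yaw 171.0 cm [ 1.25 -0.13  3.  ] roll -0.0 j [ 0.35  0.27  1.96  0.    0.91 -1.06] w 0.0315 F [-14.8  -3.1  23.7] g 70.9
tcp u,l,z [12.5  1.2 50.5]
-80 13 [54.2 55.6 56.9] | -72 30 [14.8 42.1 56.2] | -64 10 [32.3 42.1 52.7] | -56 13 [34.8 46.7 50.7] | -48 17 [32.7 46.2 72.2] | -40 32 [35.6 67.8 76.4] | -32 45 [13.  49.3 78.2] | -24 33 [17.1 74.3 81.8] | -16 28 [55.8 78.1 84.7] | -8 15 [61.8 81.  86.3] | 16 8 [11.1 22.7 29.5] | 24 33 [12.4 80.  96.5] | 32 22 [65.8 96.  99.5] | 40 27 [64.3 87.7 97.6] | 48 15 [13.9 74.7 86.4] |
```

Emit:
drive_tool([
  {"jaw":0.8,"xyz":[0,0,0.2],"roll":0},
  {"jaw":0.8,"xyz":[0,0,0.4],"roll":0},
  {"jaw":0.8,"xyz":[0,0,0.6],"roll":0},
  {"jaw":0.8,"xyz":[0,0,0.7],"roll":0},
  {"jaw":0.8,"xyz":[0,0,0.7],"roll":0},
])

```text
t: 7.57
tool_pos: [0.5381, 0.223, 0.0444]
tcp_rot: [0.246, 3.131, 0.001]
ft_force: [-16.8, -3.7, 29.2]
gripper_width: 0.0312
gripper_force: 78.6
```

```bash
python3 -c "
from h import *
look(2,'s4.png')"
```

```text
t 7.62 pos [0.5381 0.2229 0.0444] yaw 171.0 cm [ 1.29 -0.14  2.39] roll -0.0 j [ 0.35  0.27  1.97  0.    0.9  -1.06] w 0.0314 F [-17.   -3.6  29.6] g 78.6
tcp u,l,z [12.9  1.4 44.4]
-80 12 [35.6 55.4 56.9] | -72 32 [13.4 41.  55.9] | -64 10 [32.  42.9 50.9] | -56 12 [36.3 47.3 52.3] | -48 15 [32.2 45.2 52.2] | -40 22 [35.5 58.3 63.8] | -32 37 [12.7 56.7 68. ] | -24 31 [18.7 64.2 71.6] | -16 31 [45.4 68.9 76.2] | -8 19 [48.5 74.1 79.8] | 0 5 [53.3 65.2 70.9] | 16 7 [10.9 21.4 28.9] | 24 36 [13.6 85.9 97.8] | 32 29 [66.2 92.1 98.8] | 40 31 [62.6 77.5 92.6] | 48 9 [14.4 65.2 72.4] |
```

Emit:
drive_tool([
  {"jaw":0.8,"xyz":[0,0,0.25],"roll":0},
  {"jaw":0.8,"xyz":[0,0,0.25],"roll":0},
  {"jaw":0.8,"xyz":[0.4,0.1,0.45],"roll":0},
  {"jaw":0.8,"xyz":[0.8,0.1,0.7],"roll":0},
  {"jaw":0.8,"xyz":[0.8,0.1,0.7],"roll":0},
])

```text
t: 8.03
tool_pos: [0.538, 0.2249, 0.0408]
tcp_rot: [0.24, 3.116, 0.004]
ft_force: [-3.6, -8.2, 30.1]
gripper_width: 0.0314
gripper_force: 83.0
```

Emit:
drive_tool([
  {"jaw":0.8,"xyz":[0.4,0,0.25],"roll":0},
  {"jaw":0.8,"xyz":[0.8,0,0.5],"roll":0},
  {"jaw":0.8,"xyz":[1.1,0,0.7],"roll":0},
  {"jaw":0.8,"xyz":[1.45,0,0.9],"roll":0},
  {"jaw":0.8,"xyz":[1.45,0,0.9],"roll":0},
])

```text
t: 8.45
tool_pos: [0.5381, 0.2258, 0.0404]
tcp_rot: [0.232, 3.09, 0.007]
ft_force: [16.1, -28.1, 49.9]
gripper_width: 0.0314
gripper_force: 84.4
```

```bash
python3 -c "
from h import *
look(2,'s5.png',crop=(80,200,150,300))"
```

```text
t 8.5 pos [0.5381 0.2258 0.0404] yaw 171.38 cm [ 1.33 -0.42  1.93] roll 0.38 j [ 0.36  0.26  2.   -0.02  0.85 -1.05] w 0.0315 F [ 15.5 -28.7  49.8] g 84.5
tcp u,l,z [12.4  4.2 40.4]
-80 15 [53.7 55.3 56.2] | -72 27 [15.  37.7 55.5] | -64 11 [32.4 40.9 47.4] | -56 10 [32.  44.6 49.1] | -48 19 [32.  46.5 52.7] | -40 21 [40.9 52.  56.6] | -32 41 [14.3 49.3 61.1] | -24 41 [17.8 53.5 67.1] | -16 31 [39.8 64.7 72.5] | -8 27 [44.8 62.3 74.2] | 16 12 [12.3 49.6 93.5] | 24 49 [16.  79.1 99.2] | 32 31 [65.9 85.4 91.9] | 40 29 [64.2 71.5 86.9] | 48 7 [11.8 63.9 65.9] |
```

View pics/s5.png

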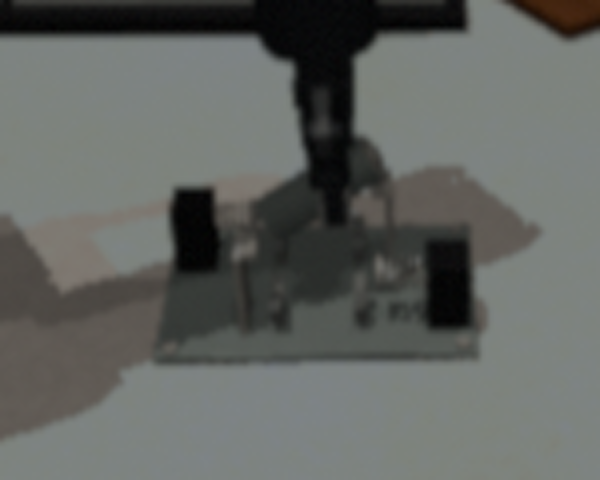

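The crop shows the cell tilted about 34 degrees, but its low end is caught on the V bar at about (270,225). I'll raise it, pass over the bar, then lower it.

Emit:
drive_tool([
  {"jaw":0.8,"xyz":[-2.2,0,-1],"roll":0},
  {"jaw":0.8,"xyz":[-2.2,0,-2],"roll":0},
  {"jaw":0.8,"xyz":[-2.2,0,-2.9],"roll":0},
  {"jaw":0.8,"xyz":[-2.2,0,-2.9],"roll":0},
  {"jaw":0.8,"xyz":[-2.2,0,-2.9],"roll":0},
])

```text
t: 8.92
tool_pos: [0.5381, 0.2236, 0.0524]
tcp_rot: [0.246, 3.13, 0.001]
ft_force: [-0.0, -0.0, -1.4]
gripper_width: 0.0314
gripper_force: 79.2
```

```bash
python3 -c "
from h import *
look(2,'s6.png')"
```

```text
t 8.97 pos [0.5372 0.2234 0.0515] yaw 171.03 cm [ 1.19 -0.17  3.1 ] roll 0.03 j [ 0.35  0.26  1.96 -0.    0.91 -1.06] w 0.0312 F [-0.9 -0.8 -2.4] g 79.2
tcp u,l,z [11.9  1.7 51.5]
-80 15 [54.1 55.3 56.6] | -72 30 [12.  36.5 55.9] | -64 10 [32.8 44.9 52.8] | -56 12 [35.4 46.4 52.2] | -48 16 [32.9 46.1 65.5] | -40 32 [36.1 62.4 71. ] | -32 43 [12.  56.5 76. ] | -24 36 [16.8 70.5 80.2] | -16 28 [50.7 78.7 84.8] | -8 28 [55.2 78.  88.8] | 0 3 [57.3 62.2 63.9] | 16 6 [14.2 22.7 27.1] | 24 42 [ 13.2  86.1 109.3] | 32 29 [ 63.9  97.3 105.8] | 40 37 [ 63.5  84.8 100.2] | 48 7 [13.  64.8 66.3] |
```

Emit:
drive_tool([
  {"jaw":0.8,"xyz":[0.5,-0.1,0],"roll":0},
  {"jaw":0.8,"xyz":[1.0,-0.17,0],"roll":0},
  {"jaw":0.8,"xyz":[1.6,-0.17,0],"roll":0},
  {"jaw":0.8,"xyz":[1.8,-0.17,0.3],"roll":0},
  {"jaw":0.8,"xyz":[2.0,-0.17,0.6],"roll":0},
])

```text
t: 9.38
tool_pos: [0.5218, 0.2253, 0.0488]
tcp_rot: [0.242, 3.122, 0.003]
ft_force: [9.2, -4.9, 14.6]
gripper_width: 0.0313
gripper_force: 79.6
```

Emit:
drive_tool([
  {"jaw":0.8,"xyz":[0.1,0,0.4],"roll":0},
  {"jaw":0.8,"xyz":[0.2,0,0.8],"roll":0},
  {"jaw":0.8,"xyz":[0.4,0,1.1],"roll":0},
  {"jaw":0.8,"xyz":[0.5,0,1.4],"roll":0},
  {"jaw":0.8,"xyz":[0.5,0,1.4],"roll":0},
])

```text
t: 9.8
tool_pos: [0.5198, 0.227, 0.0362]
tcp_rot: [0.243, 3.117, 0.007]
ft_force: [12.1, -3.9, 10.2]
gripper_width: 0.0315
gripper_force: 76.1
```

```bash
python3 -c "
from h import *
look(2,'s7.png',crop=(80,200,150,300))"
```

```text
t 9.85 pos [0.52   0.227  0.0363] yaw 171.08 cm [-0.54 -0.27  1.59] roll 0.08 j [ 0.37  0.25  2.01 -0.    0.86 -1.04] w 0.0317 F [13.1 -3.2  8.7] g 76.1
tcp u,l,z [-5.7  2.6 36.3]
-80 20 [53.6 55.3 58.1] | -72 28 [15.4 39.5 54. ] | -64 22 [34.1 47.7 60.5] | -56 25 [40.6 57.6 64.1] | -48 27 [37.3 60.6 66.7] | -40 30 [39.9 63.4 71. ] | -32 50 [14.  54.6 72.3] | -24 18 [15.6 46.  64.2] | 0 11 [ 64.6  82.7 124. ] | 8 30 [59.  81.6 88. ] | 16 34 [18.7 80.4 88.8] | 24 37 [13.2 67.1 81.4] | 32 5 [63.8 65.  66.7] | 40 15 [63.4 65.4 66.7] | 48 9 [13.5 64.5 67.2] |
```

Emit:
drive_tool([
  {"jaw":0.8,"xyz":[0.3,-0.2,0],"roll":0},
  {"jaw":0.8,"xyz":[0.6,-0.2,0],"roll":0},
  {"jaw":0.8,"xyz":[0.8,-0.2,0],"roll":0},
  {"jaw":0.8,"xyz":[0.8,-0.2,0.3],"roll":0},
  {"jaw":0.8,"xyz":[0.8,-0.2,0.6],"roll":0},
])

```text
t: 10.27
tool_pos: [0.5151, 0.2277, 0.0323]
tcp_rot: [0.243, 3.11, 0.012]
ft_force: [14.2, -2.9, 10.7]
gripper_width: 0.0313
gripper_force: 75.1
```

```bash
python3 -c "
from h import *
look(2,'s8.png',crop=(80,200,150,300))"
```

```text
t 10.32 pos [0.5148 0.228  0.0316] yaw 171.01 cm [-1.07 -0.28  1.13] roll 0.01 j [ 0.37  0.25  2.03 -0.    0.84 -1.04] w 0.0312 F [17.3  0.5 10. ] g 74.7
tcp u,l,z [-10.9   2.7  31.6]
-80 14 [54.4 55.3 56.2] | -72 29 [13.8 43.4 55.5] | -64 27 [38.7 56.4 61.4] | -56 24 [41.5 58.5 64.9] | -48 27 [40.  60.2 66.5] | -40 28 [40.5 63.1 69.2] | -32 30 [13.2 27.4 69.1] | -24 8 [13.3 20.  54.6] | -8 4 [107.5 116.9 119. ] | 0 24 [53.1 76.8 81.3] | 8 26 [54.8 78.7 84.1] | 16 31 [14.7 73.1 83.8] | 24 26 [12.3 55.2 74.8] | 32 5 [64.1 64.9 66.4] | 40 16 [54.6 65.2 66.3] | 48 8 [14.7 65.1 66.3] |
```

View pics/s8.png

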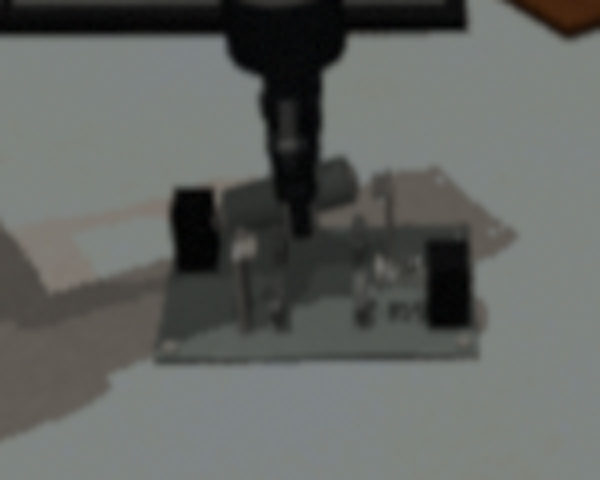

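The cell's stud end at (350,180) is now clear of the lip at (383,180), with the flat end on the spring at (228,205). Next I'll lower it.

Emit:
drive_tool([
  {"jaw":0.8,"xyz":[0,-0.1,0.3],"roll":0},
  {"jaw":0.8,"xyz":[0,-0.2,0.6],"roll":0},
  {"jaw":0.8,"xyz":[0,-0.2,0.9],"roll":0},
  {"jaw":0.8,"xyz":[0,-0.2,1.2],"roll":0},
  {"jaw":0.8,"xyz":[0,-0.2,1.2],"roll":0},
])

```text
t: 10.73
tool_pos: [0.5129, 0.2251, 0.0183]
tcp_rot: [0.244, 3.114, 0.01]
ft_force: [14.7, -1.9, 7.8]
gripper_width: 0.0312
gripper_force: 73.3
```

```bash
python3 -c "
from h import *
look(2,'s8.png')"
```

```text
t 10.78 pos [0.513  0.2251 0.0184] yaw 171.04 cm [-1.23  0.04 -0.19] roll 0.04 j [ 0.37  0.26  2.04 -0.    0.82 -1.04] w 0.0316 F [15.9 -1.6  6.2] g 73.3
tcp u,l,z [-12.3  -0.4  18.4]
-80 16 [47.4 55.1 57.1] | -72 30 [15.5 44.9 54.8] | -64 15 [40.6 54.6 57.3] | -56 15 [49.6 55.2 58. ] | -48 14 [44.9 56.4 58.5] | -40 19 [31.1 57.1 96.2] | -32 22 [ 11.4  28.8 122.3] | -8 5 [ 64.2 117.  123. ] | 0 28 [ 56.6  63.  123.7] | 8 17 [49.5 60.9 65. ] | 16 22 [13.  62.4 65.7] | 24 32 [13.3 41.8 61.4] | 32 5 [63.8 66.4 67.3] | 40 15 [62.8 65.  66.5] | 48 10 [12.6 60.2 66.5] |
```

Emit:
drive_tool([
  {"jaw":0.8,"xyz":[0,0,0.3],"roll":0},
  {"jaw":0.8,"xyz":[0,0,0.5],"roll":0},
  {"jaw":0.8,"xyz":[0,0,0.7],"roll":0},
  {"jaw":0.8,"xyz":[0,0,0.8],"roll":0},
  {"jaw":0.8,"xyz":[0,0,0.8],"roll":0},
])

```text
t: 11.2
tool_pos: [0.5144, 0.2264, 0.0144]
tcp_rot: [0.243, 3.113, 0.012]
ft_force: [8.2, -0.8, 30.2]
gripper_width: 0.0316
gripper_force: 76.3
```

```bash
python3 -c "
from h import *
look(2,'s8.png')"
```

```text
t 11.25 pos [0.5143 0.2264 0.0144] yaw 171.05 cm [-1.13 -0.11 -0.59] roll 0.05 j [ 0.37  0.27  2.04 -0.    0.81 -1.04] w 0.0313 F [ 6.8 -1.  29.6] g 76.2
tcp u,l,z [-11.2   1.1  14.4]
-80 19 [15.8 55.6 56.4] | -72 31 [15.5 41.6 56.3] | -64 13 [38.6 50.  58.2] | -56 20 [47.2 54.8 58.1] | -48 17 [44.2 55.4 57.8] | -40 15 [45.2 55.6 57.6] | -32 21 [ 12.1  50.4 119.7] | -24 4 [14.1 15.9 17.3] | -8 3 [119.  120.2 121.8] | 0 33 [ 47.7  58.1 120.8] | 8 19 [49.5 55.1 58.7] | 16 26 [14.7 53.1 58.4] | 24 32 [11.7 46.  58.1] | 32 5 [64.5 65.6 66.7] | 40 16 [63.  65.3 66.5] | 48 9 [13.4 64.2 67.1] |
```

Emit:
drive_tool([
  {"jaw":0.8,"xyz":[-0.4,0,-0.2],"roll":0},
  {"jaw":0.8,"xyz":[-0.8,0,-0.2],"roll":0},
  {"jaw":0.8,"xyz":[-1.2,0,-0.2],"roll":0},
  {"jaw":0.8,"xyz":[-1.6,0,-0.2],"roll":0},
  {"jaw":0.8,"xyz":[-2.0,0,-0.2],"roll":0},
])

```text
t: 11.67
tool_pos: [0.5233, 0.2259, 0.0134]
tcp_rot: [-0.252, -3.13, -0.014]
ft_force: [-24.9, 19.5, 42.7]
gripper_width: 0.0313
gripper_force: 77.0
```

```bash
python3 -c "
from h import *
look(2,'s9.png',crop=(80,200,150,300))"
```

```text
t 11.72 pos [0.5238 0.2259 0.0134] yaw 170.83 cm [-0.18 -0.2  -0.71] roll -0.17 j [ 0.36  0.3   2.01  0.01  0.83 -1.06] w 0.0314 F [-14.3  14.8  34.1] g 76.2
tcp u,l,z [-1.8  2.  13.4]
-80 15 [53.8 55.4 57.2] | -72 29 [12.8 37.5 54.5] | -64 12 [33.3 39.9 52. ] | -56 16 [33.6 46.9 53.7] | -48 22 [34.7 53.9 57. ] | -40 24 [30.3 52.9 57.1] | -32 30 [13.  51.8 57. ] | -24 31 [ 16.   52.9 120.4] | -16 3 [ 29.2  37.  117.6] | 8 32 [ 26.5  56.2 122.5] | 16 32 [ 16.   53.6 118.3] | 24 34 [15.  51.  57.5] | 32 31 [34.4 51.2 66.6] | 40 22 [41.3 65.3 67.2] | 48 8 [12.4 40.1 66.2] |
```

View pics/s9.png

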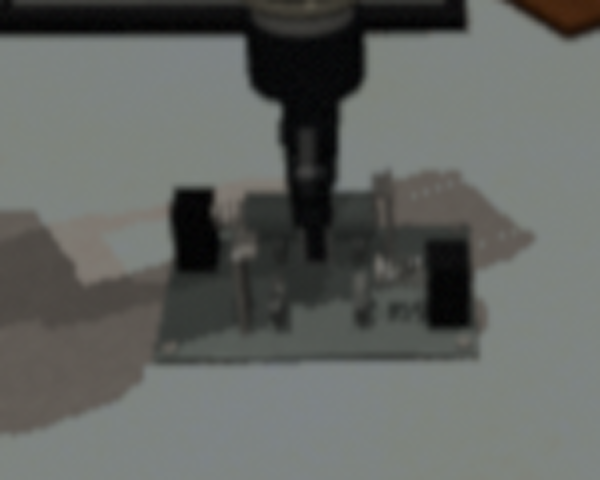

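The crop shows the cell level in the bay, with its stud end under the lip at (378,205). I'll ease off and let go.

Emit:
drive_tool([
  {"jaw":0.8,"xyz":[0.3,-0.1,0],"roll":0},
  {"jaw":0.35,"xyz":[0.3,-0.1,0],"roll":0},
  {"jaw":0.35,"xyz":[0.3,-0.1,-0.2],"roll":0},
  {"jaw":0.35,"xyz":[0.3,-0.1,-0.5],"roll":0},
  {"jaw":0.35,"xyz":[0.3,-0.1,-0.5],"roll":0},
])

```text
t: 12.13
tool_pos: [0.5195, 0.2188, 0.0122]
tcp_rot: [-0.246, -3.13, 0.002]
ft_force: [-0.1, 0.3, 0.5]
gripper_width: 0.0553
gripper_force: 0.0
```

Emit:
drive_tool([
  {"jaw":0.35,"xyz":[0,0,-1],"roll":0},
  {"jaw":0.35,"xyz":[0,0,-3],"roll":0},
  {"jaw":0.35,"xyz":[0,0,-6],"roll":0},
  {"jaw":0.35,"xyz":[0,-3,-9],"roll":0},
  {"jaw":0.35,"xyz":[0,-6,-12],"roll":0},
])

```text
t: 12.55
tool_pos: [0.5108, 0.1609, 0.1326]
tcp_rot: [-0.243, -3.131, 0.001]
ft_force: [1.1, -0.6, 1.4]
gripper_width: 0.0556
gripper_force: 0.0
```

```bash
cat >> h.py <<'E'
def seat(b):
    for v in('side','top'):
        c=cap(v); P=cloud(c).reshape(-1,3); ce,d=BAY[b]; r=P[:,:2]-ce; u=r@d*1e3; l=r@np.array([-d[1],d[0]])*1e3; z=(P[:,2]-.0013)*1e3
        m=(abs(l)<14)&(z>48)&(z<60)&(abs(u)<68); print(v,'round u',np.percentile(u[m],[1,99]).round(1),end=' ')
        for lo in(-44,-30,-10,10,26):
            k=m&(u>lo)&(u<lo+10); print(lo,np.percentile(z[k],97).round(1) if k.sum()>2 else None,'l',np.median(l[k&(z>54)]).round(1) if (k&(z>54)).sum() else None,end='; ')
        print()
        for t in('cell1_stud','cell1_flat'):
            for q in imaging.tip_of(v,t):
                p=np.array(q['point']); w=p[:2]-ce
                if abs(w@d)<.09 and np.linalg.norm(w)<.09: print(t,'u',round(w@d*1e3,1),'z',round(p[2]*1e3,1),round(q['p'],2))
E
python3 -c "
from h import *
seat(2); goto(B+.005*ax(yB),.15,yB)"
```

```text
side round u [-53.6  44.9] -44 57.6 l -1.7; -30 57.7 l -0.3; -10 57.8 l -0.6; 10 57.6 l -1.6; 26 57.2 l -3.3; 
top round u [-67.3 -59.8] -44 None l None; -30 None l None; -10 None l None; 10 None l None; 26 None l None; 
t 12.85 pos [0.5103 0.161  0.1305] yaw 170.99 cm [ -2.32 -41.22  -1.94] roll 149.59 j [ 0.26  0.09  2.    0.    1.05 -1.15] w 0.0552 F [-0.3  1.1 -1. ] g 0.0
```

Emit:
drive_tool([
  {"jaw":0,"xyz":[-0.24,-4,-0.2],"roll":7},
  {"jaw":0,"xyz":[-0.48,-8,-0.4],"roll":14},
  {"jaw":0,"xyz":[-0.72,-12,-0.6],"roll":21},
  {"jaw":0,"xyz":[-0.96,-16,-0.8],"roll":28},
  {"jaw":0,"xyz":[-1.2,-20,-1],"roll":35},
], force=60)

```text
t: 13.27
tool_pos: [0.4903, -0.0389, 0.1396]
tcp_rot: [-1.181, -2.907, 0.001]
ft_force: [1.0, 0.4, -0.9]
gripper_width: 0.0853
gripper_force: 0.0
```

Emit:
drive_tool([
  {"jaw":0,"xyz":[-2.5,-3.2,-0.2],"roll":7},
  {"jaw":0,"xyz":[-5,-6.4,-0.4],"roll":14},
  {"jaw":0,"xyz":[-7.5,-9.6,-0.6],"roll":21},
  {"jaw":0,"xyz":[-10,-12.8,-0.8],"roll":28},
  {"jaw":0,"xyz":[-12.5,-16,-1],"roll":35},
])

```text
t: 13.68
tool_pos: [0.4695, -0.2409, 0.1495]
tcp_rot: [-2.002, -2.416, 0.001]
ft_force: [0.2, -0.5, 0.2]
gripper_width: 0.0853
gripper_force: 0.0
```

Emit:
drive_tool([
  {"jaw":0,"xyz":[0,0,0],"roll":7},
  {"jaw":0,"xyz":[0,0,0],"roll":14},
  {"jaw":0,"xyz":[0,0,0],"roll":21},
  {"jaw":0,"xyz":[0,0,0],"roll":28},
  {"jaw":0,"xyz":[0,0,0],"roll":35},
])

```text
t: 14.1
tool_pos: [0.4698, -0.2392, 0.1491]
tcp_rot: [-2.636, -1.702, 0.003]
ft_force: [0.1, 1.0, 0.3]
gripper_width: 0.0857
gripper_force: 0.0
```

```bash
python3 -c "
from h import *
seat(2); goto(B+.005*ax(yB),.15,yB)"
```

```text
Traceback (most recent call last):
  File "h.py", line 43, in seat
    m=(abs(l)<14)&(z>48)&(z<60)&(abs(u)<68); print(v,'round u',np.percentile(u[m],[1,99]).round(1),end=' ')
                                                               ~~~~~~~~~~~~~^^^^^^^^^^^^^
IndexError: index -1 is out of bounds for axis 0 with size 0
```

```bash
sed -i "s/def seat(b):/def seat(b,vs=('side','top')):/; s/for v in('side','top'):/for v in vs:/" h.py; python3 -c "
from h import *
seat(2,('top',)); goto(B+.005*ax(yB),.15,yB)"
```

```text
top round u [-60.7  35.9] -44 57.6 l 0.7; -30 59.3 l -1.5; -10 57.7 l -1.0; 10 59.8 l -1.5; 26 59.5 l -1.1; 
cell1_flat u 45.2 z 37.1 0.34
cell1_flat u 46.0 z 36.7 0.31
t 14.3 pos [ 0.4702 -0.2394  0.15  ] yaw 66.26 cm [-1.01  0.28 -0.  ] roll 44.86 j [-0.52  0.05  2.    0.    1.09 -0.1 ] w 0.0853 F [0.4 0.5 0.4] g 0.0
```

Emit:
drive_tool([
  {"jaw":0,"xyz":[-0.5,0.2,1],"roll":7},
  {"jaw":0,"xyz":[-1,0.3,2],"roll":14},
  {"jaw":0,"xyz":[-1,0.3,3],"roll":21},
  {"jaw":0,"xyz":[-1,0.3,4],"roll":28},
  {"jaw":0,"xyz":[-1,0.3,5],"roll":35},
])

```text
t: 14.72
tool_pos: [0.4692, -0.2502, 0.1005]
tcp_rot: [-3.028, -0.836, 0.001]
ft_force: [-1.3, 0.1, 0.4]
gripper_width: 0.0857
gripper_force: 0.0
```

Emit:
drive_tool([
  {"jaw":0,"xyz":[0,0,0],"roll":7},
  {"jaw":0,"xyz":[0,0,0],"roll":9.8},
  {"jaw":0,"xyz":[0,0,0],"roll":9.8},
  {"jaw":0,"xyz":[0,0,0],"roll":9.8},
  {"jaw":0,"xyz":[0,0,0],"roll":9.8},
])

```text
t: 15.13
tool_pos: [0.4694, -0.2504, 0.1014]
tcp_rot: [-3.087, -0.583, 0.0]
ft_force: [-0.0, -0.4, 0.8]
gripper_width: 0.085
gripper_force: 0.0
```

```bash
python3 -c "
from h import *
goto(B+.008*ax(yB),.008,yB)"
```

```text
t 15.13 pos [ 0.4694 -0.2504  0.1014] yaw 21.38 cm [ 0.26 -0.08  9.34] roll -0.02 j [-0.54  0.11  2.04  0.    0.99  0.66] w 0.085 F [-0.  -0.4  0.8] g 0.0
```

Emit:
drive_tool([
  {"jaw":0,"xyz":[0.3,-0.1,3],"roll":0},
  {"jaw":0,"xyz":[0.3,-0.1,6],"roll":0},
  {"jaw":0,"xyz":[0.3,-0.1,9.1],"roll":0},
  {"jaw":0,"xyz":[0.3,-0.1,9.1],"roll":0},
  {"jaw":1,"xyz":[0.3,-0.1,9.1],"roll":0},
], force=45)

```text
t: 15.55
tool_pos: [0.4699, -0.2475, 0.009]
tcp_rot: [-3.084, -0.58, 0.006]
ft_force: [0.6, 1.0, 0.5]
gripper_width: 0.0753
gripper_force: 0.0
```

Emit:
drive_tool([
  {"jaw":1,"xyz":[0,0,0],"roll":0},
  {"jaw":1,"xyz":[0,0,0],"roll":0},
  {"jaw":1,"xyz":[0,0,0],"roll":0},
  {"jaw":1,"xyz":[0,0,0],"roll":0},
  {"jaw":1,"xyz":[0,0,-1]},
])

```text
validation failed for argument at $.ta...
```

Emit:
drive_tool([
  {"jaw":1,"xyz":[0,0,-2],"roll":0},
  {"jaw":1,"xyz":[0,0,-4],"roll":0},
  {"jaw":1,"xyz":[0,0,-7],"roll":0},
  {"jaw":1,"xyz":[0,0,-10],"roll":0},
  {"jaw":1,"xyz":[0,0,-10],"roll":0},
])

```text
t: 15.97
tool_pos: [0.4775, -0.252, 0.1205]
tcp_rot: [3.077, 0.578, 0.019]
ft_force: [0.9, -1.0, 0.4]
gripper_width: 0.0122
gripper_force: 0.0
```

Run:
```python
from h import *
c=cap('side'); P=cloud(c); o=env.observe(); goto(bayp(1,.012),.105,171)
a,l,h=cellfit(P,o['tool_pos'],yB)
for lo in (-.045,-.03,.015,.025):
    m=(a>=lo)&(a<lo+.01)&(h<.022)
    if m.sum()>3: print(round(lo,3),m.sum(),'h',np.percentile(h[m],[2,50,98]).round(4),'l',np.percentile(l[m],[2,98]).round(4))
m=(abs(h)<.02)
print('ends',np.percentile(a[m],[0,1,99,100]).round(4))
```

```text
t 16.02 pos [ 0.4763 -0.2513  0.1179] yaw 21.27 cm [ 17.2  -37.05   1.05] roll -149.73 j [-0.53  0.1   2.02  0.    1.01  0.67] w 0.0046 F [ 0.4 -0.4  0. ] g 0.0Traceback (most recent call last):
  File "<stdin>", line 8, in <module>
    return _quantile_unchecked(
        a, q, axis, out, overwrite_input, method, keepdims, weights)
    return _ureduce(a,
                    func=_quantile_ureduce_func,
    ...<5 lines>...
                    overwrite_input=overwrite_input,
                    method=method)
    r = func(a, **kwargs)
    result = _quantile(arr,
                       quantiles=q,
    ...<2 lines>...
                       out=out,
                       weights=wgt)
    slices_having_nans = np.isnan(arr[-1, ...])
                                  ~~~^^^^^^^^^
IndexError: index -1 is out of bounds for axis 0 with size 0
```

One row lacked its roll value, so that call was refused and the gripper lifted without the cell. I'll open it and find the cell again.

Emit:
drive_tool([
  {"jaw":0,"xyz":[0,0,-2],"roll":0},
  {"jaw":0,"xyz":[0,0,-2],"roll":0},
  {"jaw":0,"xyz":[0,0,-2],"roll":0},
  {"jaw":0,"xyz":[0,0,-2],"roll":0},
  {"jaw":0,"xyz":[0,0,-2],"roll":0},
])

```text
t: 16.43
tool_pos: [0.4711, -0.2482, 0.1295]
tcp_rot: [-3.087, -0.578, 0.002]
ft_force: [-0.4, -0.1, -0.5]
gripper_width: 0.0653
gripper_force: 0.0
```

Run:
```python
from h import *
c=cap('side'); P=cloud(c).reshape(-1,3); print([(np.round(d['point'],3).tolist(),round(d['p'],2)) for t in('cell1_stud','cell1_flat') for d in imaging.tip_of('side',t)])
Q=P[np.hypot(P[:,0]-B[0],P[:,1]-B[1])<.07]; top=Q[(Q[:,2]>.036)&(Q[:,2]<.055)]
r=cv2.minAreaRect((top[:,:2]*1e4).astype(np.float32)); m=top[:,:2].mean(0); d=np.linalg.svd(top[:,:2]-m)[2][0]; d*=np.sign(d[0]); al=(top[:,:2]-m)@d
print(np.array(r[0])/1e4,np.array(r[1])/10,r[2],'yaw',np.degrees(np.arctan2(d[1],d[0])),[np.percentile(top[(al>a)&(al<a+.02),2],98).round(4) for a in(-.04,-.01,.02)])
goto(B+.008*ax(yB),.0095,yB)
```

```text
[([0.373, -0.173, 0.018], 0.8), ([0.505, -0.234, 0.032], 0.79), ([0.418, -0.266, 0.03], 0.95), ([0.505, -0.236, 0.032], 0.68), ([0.289, -0.193, 0.017], 0.63)]
[ 0.4639645 -0.2518135] [90.23741455 30.76712646] 22.356359481811523 yaw 21.44443254491172 [np.float64(0.0476), np.float64(0.0472), np.float64(0.0477)]
t 16.58 pos [ 0.4711 -0.2483  0.1294] yaw 21.22 cm [ 0.03  0.07 11.99] roll -0.18 j [-0.53  0.08  2.01 -0.    1.05  0.67] w 0.0848 F [ 0.2 -0.9 -0.4] g 0.0
```

Nothing was disturbed. I'll repeat the grasp.

Emit:
drive_tool([
  {"jaw":0,"xyz":[0,0.1,4],"roll":0},
  {"jaw":0,"xyz":[0,0.1,8],"roll":0},
  {"jaw":0,"xyz":[0,0.1,11],"roll":0},
  {"jaw":0,"xyz":[0,0.1,12],"roll":0},
  {"jaw":1,"xyz":[0,0.1,12],"roll":0},
], force=45)

```text
t: 17.0
tool_pos: [0.4689, -0.2477, 0.0069]
tcp_rot: [-3.083, -0.577, 0.01]
ft_force: [-0.1, -0.6, -0.5]
gripper_width: 0.0754
gripper_force: 0.0
```

Emit:
drive_tool([
  {"jaw":1,"xyz":[0,0,0],"roll":0},
  {"jaw":1,"xyz":[0,0,0],"roll":0},
  {"jaw":1,"xyz":[0,0,0],"roll":0},
  {"jaw":1,"xyz":[0,0,0],"roll":0},
  {"jaw":1,"xyz":[0,0,0],"roll":0},
])

```text
t: 17.42
tool_pos: [0.4722, -0.2468, 0.013]
tcp_rot: [-3.084, -0.575, -0.0]
ft_force: [-2.9, 13.3, 12.5]
gripper_width: 0.032
gripper_force: 43.6
```

Emit:
drive_tool([
  {"jaw":1,"xyz":[0,0,-2],"roll":0},
  {"jaw":1,"xyz":[0,0,-4],"roll":0},
  {"jaw":1,"xyz":[0,0,-7],"roll":0},
  {"jaw":1,"xyz":[0,0,-10],"roll":0},
  {"jaw":1,"xyz":[0,0,-10],"roll":0},
])

```text
t: 17.83
tool_pos: [0.4772, -0.2524, 0.1191]
tcp_rot: [3.078, 0.577, 0.017]
ft_force: [2.0, -0.4, -0.5]
gripper_width: 0.0315
gripper_force: 45.5
```

Run:
```python
from h import *
c=cap('side'); P=cloud(c); o=env.observe(); goto(bayp(1,.012),.105,171)
a,l,h=cellfit(P,o['tool_pos'],yB)
for lo in (-.045,-.03,.015,.025):
    m=(a>=lo)&(a<lo+.01)&(h<.022)
    if m.sum()>3: print(round(lo,3),m.sum(),'h',np.percentile(h[m],[2,50,98]).round(4),'l',np.percentile(l[m],[2,98]).round(4))
m=(abs(h)<.02)
print('ends',np.percentile(a[m],[0,1,99,100]).round(4))
```

```text
t 17.88 pos [ 0.476  -0.2518  0.1164] yaw 21.22 cm [ 17.22 -37.09   0.93] roll -149.78 j [-0.53  0.1   2.02 -0.    1.01  0.67] w 0.0318 F [ 1.2  0.6 -2.3] g 45.4
-0.045 154 h [-0.0058  0.0112  0.0162] l [-0.0176  0.0098]
-0.03 144 h [-0.0067  0.0115  0.0165] l [-0.0175  0.0087]
ends [-0.054  -0.0539 -0.0145 -0.0141]
```

Emit:
drive_tool([
  {"jaw":1,"xyz":[0.8,-1.8,0],"roll":-7},
  {"jaw":1,"xyz":[1.6,-3.6,0],"roll":-14},
  {"jaw":1,"xyz":[2.4,-5.4,0],"roll":-21},
  {"jaw":1,"xyz":[3.2,-7.2,0],"roll":-28},
  {"jaw":1,"xyz":[4.2,-9.1,0],"roll":-35},
])

```text
t: 18.3
tool_pos: [0.4773, -0.1486, 0.1097]
tcp_rot: [-2.766, -1.487, 0.002]
ft_force: [0.2, -0.2, -3.2]
gripper_width: 0.0316
gripper_force: 45.2
```

Emit:
drive_tool([
  {"jaw":1,"xyz":[1.7,-1,0],"roll":-7},
  {"jaw":1,"xyz":[3.4,-2,0],"roll":-14},
  {"jaw":1,"xyz":[5.1,-3,0],"roll":-21},
  {"jaw":1,"xyz":[6.8,-4,0],"roll":-28},
  {"jaw":1,"xyz":[8.6,-5.1,0],"roll":-35},
])

```text
t: 18.72
tool_pos: [0.483, -0.0487, 0.1099]
tcp_rot: [-2.191, -2.251, 0.001]
ft_force: [1.0, 0.5, -2.1]
gripper_width: 0.0313
gripper_force: 45.3
```

Emit:
drive_tool([
  {"jaw":1,"xyz":[2,0.2,0],"roll":-7},
  {"jaw":1,"xyz":[4,0.4,0],"roll":-14},
  {"jaw":1,"xyz":[6,0.6,0],"roll":-21},
  {"jaw":1,"xyz":[8,0.7,0],"roll":-28},
  {"jaw":1,"xyz":[10,0.8,0],"roll":-35},
])

```text
t: 19.13
tool_pos: [0.4888, 0.0514, 0.1098]
tcp_rot: [-1.412, -2.805, 0.001]
ft_force: [0.4, -0.3, -2.7]
gripper_width: 0.0319
gripper_force: 45.3
```

Emit:
drive_tool([
  {"jaw":1,"xyz":[1.5,1.3,0],"roll":-7},
  {"jaw":1,"xyz":[3,2.6,0],"roll":-14},
  {"jaw":1,"xyz":[4.5,3.9,0],"roll":-21},
  {"jaw":1,"xyz":[6,5.2,0],"roll":-28},
  {"jaw":1,"xyz":[7.7,6.4,0],"roll":-35},
])

```text
t: 19.55
tool_pos: [0.4952, 0.1511, 0.1098]
tcp_rot: [-0.503, -3.1, 0.001]
ft_force: [-0.1, -0.1, -2.0]
gripper_width: 0.0315
gripper_force: 45.3
```

Emit:
drive_tool([
  {"jaw":1,"xyz":[0,0,0],"roll":-7},
  {"jaw":1,"xyz":[0,0,0],"roll":-9.8},
  {"jaw":1,"xyz":[0,0,0],"roll":-9.8},
  {"jaw":1,"xyz":[0,0,0],"roll":-9.8},
  {"jaw":1,"xyz":[0,0,0],"roll":-9.8},
])

```text
t: 19.97
tool_pos: [0.4953, 0.1501, 0.1101]
tcp_rot: [-0.249, -3.131, 0.0]
ft_force: [0.0, 0.6, -2.2]
gripper_width: 0.0319
gripper_force: 45.3
```

```bash
python3 -c "
from h import *
goto(bayp(1,.017),.065,171); look(1,'s10.png',crop=(60,200,150,300)); seat(2,('side',))"
```

```text
t 19.97 pos [0.4953 0.1501 0.1101] yaw 170.92 cm [-0.1   0.72  4.51] roll -0.08 j [ 0.25  0.08  2.06 -0.    1.01 -1.17] w 0.0319 F [ 0.   0.6 -2.2] g 45.3
t 20.02 pos [0.4955 0.1501 0.1103] yaw 170.93 cm [-1.79  0.73  8.97] roll -0.07 j [ 0.25  0.08  2.06 -0.    1.01 -1.17] w 0.0317 F [-0.1  0.6 -1.1] g 45.3
tcp u,l,z [ 17.8   7.2 110.3]
-80 17 [53.7 55.2 57.2] | -72 19 [32.  44.2 53. ] | -64 10 [32.4 37.2 50.9] | -56 18 [35.9 43.4 50.9] | -48 25 [34.  43.5 52.9] | -40 8 [ 27.4 114.9 117.2] | -32 23 [11.  21.4 29.8] | 16 9 [14.1 21.6 26.7] | 24 14 [12.5 20.9 28.7] | 32 11 [61.  64.7 66.2] | 40 36 [26.1 64.3 66.6] | 48 4 [64.  64.6 66.5] | 
side round u [-55.2  43.7] -44 58.1 l -5.2; -30 54.4 l -8.1; -10 58.4 l -2.5; 10 58.1 l -4.3; 26 57.4 l -3.1; 
cell1_stud u -47.8 z 40.5 0.46
cell1_flat u 43.4 z 41.4 0.69
cell1_flat u 38.7 z 128.0 0.64
```

View pics/s10.png

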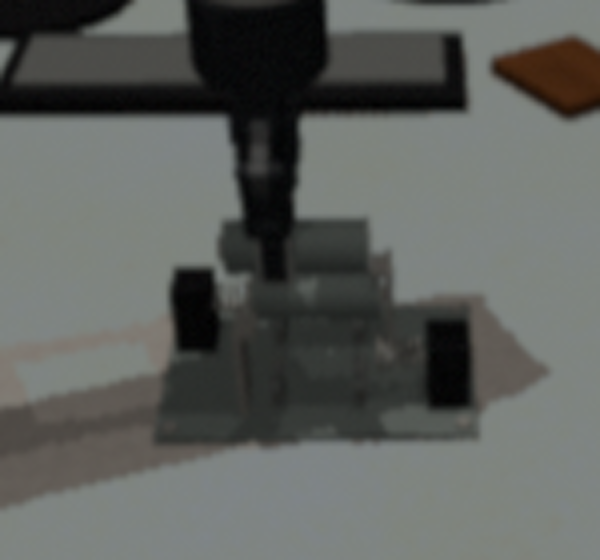

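The crop shows the first cell seated level at (250–385,290), and the second cell held level above bay 1 at (220–368,245) with its stud to the left. Next I'll tilt it on the bay 1 lip.

Emit:
drive_tool([
  {"jaw":1,"xyz":[-0.1,0.4,1.2],"roll":0},
  {"jaw":1,"xyz":[-0.1,0.7,2.5],"roll":0},
  {"jaw":1,"xyz":[-0.1,0.7,4],"roll":0},
  {"jaw":1,"xyz":[-0.1,0.7,4.5],"roll":0},
  {"jaw":1,"xyz":[-0.1,0.7,4.7],"roll":0},
])

```text
t: 20.58
tool_pos: [0.4983, 0.1571, 0.0638]
tcp_rot: [-0.246, -3.132, 0.001]
ft_force: [-4.3, -2.3, 13.9]
gripper_width: 0.0319
gripper_force: 47.3
```

Emit:
drive_tool([
  {"jaw":1,"xyz":[0,0,0.3],"roll":0},
  {"jaw":1,"xyz":[0,0,0.6],"roll":0},
  {"jaw":1,"xyz":[0,0,0.9],"roll":0},
  {"jaw":1,"xyz":[0,0,1.2],"roll":0},
  {"jaw":1,"xyz":[0,0,1.4],"roll":0},
])

```text
t: 21.0
tool_pos: [0.5034, 0.1569, 0.0535]
tcp_rot: [0.244, 3.122, 0.001]
ft_force: [4.0, -6.1, 13.8]
gripper_width: 0.0318
gripper_force: 52.0
```

```bash
python3 -c "
from h import *
look(1,'s11.png')"
```

```text
t 21.05 pos [0.5035 0.157  0.0534] yaw 171.06 cm [-1.06 -0.09  3.3 ] roll 0.06 j [ 0.26  0.16  2.09 -0.    0.88 -1.16] w 0.0316 F [ 4.8 -6.2 13. ] g 52.1
tcp u,l,z [11.  -0.8 53.4]
-80 16 [45.  55.7 57.8] | -72 21 [32.6 42.9 54.2] | -64 10 [32.6 38.6 51.2] | -56 18 [36.  44.  50.7] | -48 33 [32.9 46.  68.5] | -40 28 [31.4 66.8 72. ] | -32 46 [12.6 46.  73.9] | -24 31 [66.5 74.  78.7] | -16 23 [53.9 77.2 82.1] | -8 26 [54.6 79.4 84.2] | 16 12 [13.6 24.6 56.3] | 24 30 [14.4 48.  98.1] | 32 24 [64.  91.4 98.8] | 40 40 [21.6 64.2 91.1] | 48 4 [65.5 65.7 67. ] |
```

Emit:
drive_tool([
  {"jaw":1,"xyz":[-0.6,0,-0.1],"roll":0},
  {"jaw":1,"xyz":[-1.2,0,0],"roll":0},
  {"jaw":1,"xyz":[-1.8,0,0],"roll":0},
  {"jaw":1,"xyz":[-2.4,0,0.1],"roll":0},
  {"jaw":1,"xyz":[-2.8,0,0.2],"roll":0},
])

```text
t: 21.47
tool_pos: [0.5231, 0.1537, 0.0479]
tcp_rot: [-0.247, -3.126, -0.001]
ft_force: [-14.2, 4.0, 11.2]
gripper_width: 0.0316
gripper_force: 51.0
```

```bash
python3 -c "
from h import *
look(1,'s11.png')"
```

```text
t 21.52 pos [0.523  0.1536 0.0475] yaw 170.95 cm [ 0.86 -0.06  2.7 ] roll -0.05 j [ 0.24  0.21  2.04  0.    0.9  -1.18] w 0.0315 F [-13.1   4.3   9.9] g 50.9
tcp u,l,z [-8.8 -0.6 47.5]
-80 17 [54.  55.3 56.3] | -72 23 [32.9 42.4 54.3] | -64 34 [41.9 64.2 68.4] | -56 23 [55.1 67.5 70. ] | -48 26 [46.9 68.1 73.9] | -40 28 [34.  70.8 76.1] | -32 47 [12.8 67.  78.1] | -24 10 [52.5 74.3 78.2] | 0 6 [63.7 86.8 89.5] | 8 24 [61.5 87.8 90.1] | 16 28 [17.3 78.6 90.1] | 24 20 [12.7 22.4 78.1] | 32 11 [63.3 65.3 66.2] | 40 36 [19.9 61.5 67.4] | 48 3 [65.3 66.3 66.6] |
```

Emit:
drive_tool([
  {"jaw":1,"xyz":[0.1,0,0.3],"roll":0},
  {"jaw":1,"xyz":[0.2,0,0.6],"roll":0},
  {"jaw":1,"xyz":[0.2,0,1.0],"roll":0},
  {"jaw":1,"xyz":[0.2,0,1.4],"roll":0},
  {"jaw":1,"xyz":[0.2,0,1.4],"roll":0},
])

```text
t: 21.93
tool_pos: [0.5186, 0.1535, 0.0318]
tcp_rot: [-0.246, -3.122, 0.001]
ft_force: [-11.0, 2.7, 6.5]
gripper_width: 0.0318
gripper_force: 50.2
```

```bash
python3 -c "
from h import *
look(1,'s11.png')"
```

```text
t 21.98 pos [0.5187 0.1536 0.032 ] yaw 170.98 cm [0.44 0.02 1.15] roll -0.02 j [ 0.24  0.23  2.05  0.    0.87 -1.17] w 0.0318 F [-12.    4.1   5.5] g 50.2
tcp u,l,z [-4.5  0.1 32. ]
-80 15 [54.3 55.6 56.9] | -72 20 [33.8 46.6 53.4] | -64 20 [33.4 47.7 61.1] | -56 24 [52.4 59.  62.7] | -48 20 [45.7 60.5 62.7] | -40 21 [27.5 60.7 63.7] | -32 34 [13.1 56.1 64.7] | -24 19 [58.7 63.2 66.1] | 8 11 [50.3 66.9 69.5] | 16 34 [14.5 65.9 70.7] | 24 28 [12.1 25.8 70.6] | 32 18 [55.4 65.1 66.2] | 40 35 [21.3 62.3 66.9] | 48 4 [64.5 65.7 66.9] |
```

Emit:
drive_tool([
  {"jaw":1,"xyz":[-0.2,0,0.3],"roll":0},
  {"jaw":1,"xyz":[-0.2,0,0.6],"roll":0},
  {"jaw":1,"xyz":[-0.2,0,0.9],"roll":0},
  {"jaw":1,"xyz":[-0.2,0,1.2],"roll":0},
  {"jaw":1,"xyz":[-0.2,0,1.2],"roll":0},
])

```text
t: 22.4
tool_pos: [0.5209, 0.1534, 0.0226]
tcp_rot: [-0.248, -3.121, 0.001]
ft_force: [-18.9, 2.3, 23.4]
gripper_width: 0.0317
gripper_force: 52.1
```

```bash
python3 -c "
from h import *
look(1,'s11.png')"
```

```text
t 22.45 pos [0.5209 0.1535 0.0226] yaw 170.92 cm [ 0.67 -0.01  0.21] roll -0.08 j [ 0.24  0.25  2.05  0.    0.85 -1.18] w 0.0316 F [-19.1   2.7  23.2] g 52.1
tcp u,l,z [-6.8 -0.1 22.6]
-80 15 [54.3 55.6 57.3] | -72 22 [33.5 43.4 53.7] | -64 20 [35.4 46.9 55.9] | -56 21 [50.5 56.1 58.5] | -48 17 [50.7 56.7 59.5] | -40 19 [26.8 56.  58.6] | -32 31 [ 12.2  54.9 122.1] | -24 18 [ 29.8  57.1 123.4] | 0 5 [ 45.  102.2 123.5] | 8 26 [ 31.7  56.7 124.5] | 16 28 [15.8 53.8 58.7] | 24 25 [13.5 47.3 58.3] | 32 14 [61.8 65.3 66.2] | 40 37 [20.6 60.8 67.3] | 48 4 [64.8 66.  66.7] |
```

Emit:
drive_tool([
  {"jaw":1,"xyz":[0.4,0,0],"roll":0},
  {"jaw":1,"xyz":[0.8,0,0],"roll":0},
  {"jaw":1,"xyz":[1.2,0,0],"roll":0},
  {"jaw":1,"xyz":[1.6,0,0],"roll":0},
  {"jaw":1,"xyz":[1.9,0,0.1],"roll":0},
])

```text
t: 22.87
tool_pos: [0.5091, 0.1564, 0.0222]
tcp_rot: [0.246, 3.127, 0.002]
ft_force: [4.3, -2.8, 7.7]
gripper_width: 0.0311
gripper_force: 50.6
```

```bash
python3 -c "
from h import *
look(1,'s11.png')"
```

```text
t 22.92 pos [0.5092 0.1563 0.0222] yaw 171.02 cm [-0.53 -0.11  0.17] roll 0.02 j [ 0.25  0.22  2.09 -0.    0.83 -1.16] w 0.0315 F [-0.3 -0.4  5.3] g 50.5
tcp u,l,z [ 5.3 -1.1 22.2]
-80 16 [54.  55.7 57.1] | -72 20 [33.4 45.3 52.9] | -64 14 [32.7 37.1 50.9] | -56 15 [35.5 44.2 51.9] | -48 25 [38.1 52.9 57.7] | -40 20 [27.8 55.1 59. ] | -32 31 [11.1 51.6 58.7] | -24 20 [48.7 54.7 57.9] | -16 34 [ 26.8  56.  123.3] | -8 10 [ 38.3  57.8 123.8] | 16 15 [ 13.6  34.4 123.9] | 24 32 [14.3 52.9 58.8] | 32 34 [45.  57.2 67.3] | 40 37 [11.3 51.3 67. ] | 48 5 [36.6 65.  67.9] |
```

Emit:
drive_tool([
  {"jaw":1,"xyz":[0.1,0,0.4],"roll":0},
  {"jaw":1,"xyz":[0.2,0,0.7],"roll":0},
  {"jaw":1,"xyz":[0.2,0,0.7],"roll":0},
  {"jaw":0.35,"xyz":[0.2,0,0.6],"roll":0},
  {"jaw":0.35,"xyz":[0.2,0,0],"roll":0},
])

```text
t: 23.33
tool_pos: [0.5054, 0.1563, 0.0213]
tcp_rot: [0.246, 3.131, 0.001]
ft_force: [-0.1, 0.6, -0.2]
gripper_width: 0.0546
gripper_force: 0.0
```

Emit:
drive_tool([
  {"jaw":0.35,"xyz":[0,0,0],"roll":0},
  {"jaw":0.35,"xyz":[0,0,-2],"roll":0},
  {"jaw":0.35,"xyz":[0,0,-5],"roll":0},
  {"jaw":0.35,"xyz":[0,0,-9],"roll":0},
  {"jaw":0.35,"xyz":[0,0,-13],"roll":0},
])

```text
t: 23.75
tool_pos: [0.5031, 0.1556, 0.1498]
tcp_rot: [-0.246, -3.128, 0.002]
ft_force: [-0.1, -0.2, 0.5]
gripper_width: 0.0556
gripper_force: 0.0
```

Emit:
drive_tool([
  {"jaw":0.35,"xyz":[1,-4,0],"roll":0},
  {"jaw":0.35,"xyz":[2,-8,0],"roll":0},
  {"jaw":0.35,"xyz":[3,-12,0],"roll":0},
  {"jaw":0.35,"xyz":[4,-16,0],"roll":0},
  {"jaw":0.35,"xyz":[5,-20,0],"roll":0},
])

```text
t: 24.17
tool_pos: [0.4229, -0.0349, 0.1499]
tcp_rot: [-0.244, -3.132, 0.0]
ft_force: [0.9, -0.7, -0.2]
gripper_width: 0.0555
gripper_force: 0.0
```

Emit:
drive_tool([
  {"jaw":0.35,"xyz":[0,-4,0],"roll":0},
  {"jaw":0.35,"xyz":[0,-8,0],"roll":0},
  {"jaw":0.35,"xyz":[0,-12,0],"roll":0},
  {"jaw":0.35,"xyz":[0,-14,0],"roll":0},
  {"jaw":0.35,"xyz":[0,-14,0],"roll":0},
])

```text
t: 24.58
tool_pos: [0.4015, -0.1755, 0.1501]
tcp_rot: [-0.253, -3.131, 0.002]
ft_force: [0.4, 0.4, 0.4]
gripper_width: 0.0557
gripper_force: 0.0
```

Run:
```python
from h import *
c=cap('top'); P=cloud(c).reshape(-1,3); goto(bayp(1,0),.1,171)
for b in(1,2):
    ce,d=BAY[b]; r=P[:,:2]-ce; u=r@d*1e3; l=r@np.array([-d[1],d[0]])*1e3; z=(P[:,2]-.0013)*1e3
    print('bay',b)
    for lo in range(-72,60,6):
        k=(abs(l)<14)&(u>=lo)&(u<lo+6); print(lo,np.percentile(z[k],[50,90]).round(1),end=' | ')
    print()
px=c['pixels'][130:270,100:220]; cv2.imwrite('pics/t1.png',cv2.resize(px,None,fx=4,fy=4,interpolation=cv2.INTER_CUBIC)[:,:,::-1])
```

```text
t 24.63 pos [ 0.4016 -0.1736  0.1499] yaw 170.76 cm [-5.85 34.18  5.  ] roll -0.24 j [-0.46 -0.13  2.18 -0.    1.09 -1.87] w 0.0553 F [ 0.5  0.8 -0.4] g 0.0
bay 1
-72 [31.8 51.8] | -66 [ 9.3 49.2] | -60 [ 8.2 49.7] | -54 [31.1 49.2] | -48 [51.2 55.7] | -42 [54.  57.2] | -36 [54.2 58.7] | -30 [54.2 56.5] | -24 [55.3 58.5] | -18 [54.6 57.7] | -12 [54.3 57.3] | -6 [54.2 57. ] | 0 [53.8 57.4] | 6 [53.6 57.3] | 12 [54.1 58. ] | 18 [53.8 56.5] | 24 [54.  58.7] | 30 [54.  57.5] | 36 [63.8 67. ] | 42 [64.7 67. ] | 48 [63.6 65.9] | 54 [6.  7.5] | 
bay 2
-72 [32.2 51.6] | -66 [ 8.2 49.3] | -60 [29.2 48.3] | -54 [29.3 51.1] | -48 [51.9 57.9] | -42 [53.2 57.1] | -36 [54.4 56.6] | -30 [53.6 58. ] | -24 [53.  56.8] | -18 [53.5 57.3] | -12 [53.2 57.4] | -6 [53.6 57. ] | 0 [52.4 56.6] | 6 [53.2 57.7] | 12 [53.3 57.2] | 18 [53.2 58.1] | 24 [53.9 56.6] | 30 [53.6 58.8] | 36 [64.5 68.1] | 42 [64.4 67.5] | 48 [62.2 65.9] | 54 [5.4 9.1] |
```

View pics/t1.png

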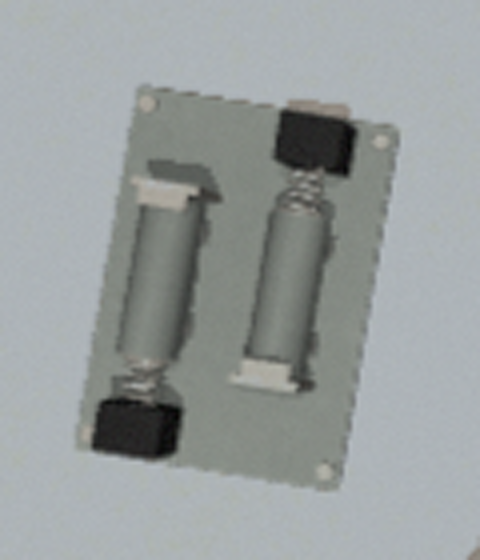

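The top crop shows both cells level. Their stud ends are under the lips at (165,190) and (270,375), and their flat ends are on the springs at (145,362) and (305,208). The arm is clear, so I'm handing in.

```bash
python3 -c "
from h import *
print(env.hand_in())"
```

```text
the job is handed in; nothing more can be done
None
```

Both full-length cells look home in the sled, studs under the lips and held by their springs. The job was handed in at about 25 s with no verdict returned; the bystanders' final positions weren't re-measured, but the arm stayed clear of them.

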